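# Hang the check-weight bar in both keeper hooks of the spring balance

### The arm

A 6-joint arm with a two-finger parallel gripper is mounted at the origin on a cart in front of the work surface, level with it; the furniture and walls round the work are solid. World frame = base frame: x ahead of the robot, y to its left, z up, the work surface at z = 0. Lengths are in m, angles in rad, forces in N, time in s.
With the tool pointing down it reaches from about 0.35 to 0.775 m from the base axis. Payload 7.3 kg.
Tool frame: the origin (TCP) lies at the very end of the fingers, on their centre line; the grasp point (between the pads) lies 19 mm behind it; z points along the fingers, y is the direction in which the jaws open and shut (so a half turn about z gives the same grasp; the last joint's range is limited). The gripper opens to 92 mm and grips with 3 to 60 N. Pads are 19 mm wide; open, the fingers measure 130 mm over their backs; the gripper's body (75 mm by 190 mm) begins 47 mm behind the grasp point.
Start: joints at [1.139, 0.342, 1.524, -0, 1.275, -0.146], TCP at [0.148, 0.504, 0.19] pointing down, gripper open.
Joint ranges: [-2.53, 2.53], [-0.77, 2.02], [0.04, 2.7], [-1, 4.14], [0.28, 2.66], [-3.11, 3.11]. Speed limits (rad/s): [2.57, 2.57, 3.14, 3.14, 3.14, 3.14].

### API

Orientations are given as [roll, pitch, yaw] about the fixed x, y, z axes, in that order (R = Rz(yaw) Ry(pitch) Rx(roll)).
In Python, from cell import robot gives the robot as it stands.
- The arm moves only by the shell command python3 -m pendant 'ROWS' [OPENING] [FORCE]. ROWS is JSON, a list of rows, each a list of 2 entries, a list of its own where there are three numbers: the shift along the tool's x, y, z in mm, then the turn about the tool's z in degrees. In form: [[[x, y, z], turn], ...]. A call has 1 to 10 rows; each row is the pose to reach, as a shift and turn from the pose measured when the call began, along the tool's axes at that moment; what a row does not reach only later rows make up. A row lasts 1/12 s, in which the tool goes at most 41.7 mm and 7.16 degrees, less where a joint would pass 70% of its speed; a pose out of reach is approached as far as the arm can. A call with a gripper value outside its range is refused whole. OPENING is the opening, from 0 (shut) to 1 (fully open), set as the call begins (- or left out, the last holds). The fingers move at their own pace and stop on an object; FORCE is the grip in N (left out, the last holds). Time passes only in rows, so rows that repeat a pose let the fingers close. It gives the time, the measured TCP pose, the force and the opening at its end, in the units of the state.
- robot.observe(): the state, without advancing time (a new reading comes with each control period).
- robot.read_camera(name): name is "scene" or "side" or "wrist"; returns the picture (420x560x3 uint8, red, green, blue); there is no depth.
- robot.calibration(name): a dict with "vfov" (degrees; the focal length in pixels is half the picture's height over the tangent of half this angle, whatever the lens; pixels are square), "cx", "cy" (the principal point, pixels), "k1" (the pictures are not rectified: a ray, as slopes to the right and down, at radius r is drawn at 1 + k1 r^2 times it, then the intrinsics apply), "rvec" (rotation vector, rad) and "tvec" (3), from world to camera coordinates, as OpenCV has them. Camera axes: x right, y down, z forward; pixel columns grow to the right and rows downward; lengths in m; the calibration is good to about 2 mm. A picture is of the moment at which its call begins: read the wrist's pose just before it. calibration takes no time and is no camera call; for the wrist camera it gives the pose at the moment of the call.
- robot.hand_in(): hands the job in, once; it reports no verdict.
Trained networks look in the newest picture that a camera, given by its name, has taken for a name from the list of things; names that differ only in an ending like _2 or _b are one class to them, and where a whole thing is asked for, a point or a joint stands for the part that bears it (a point fixed in the world has none). Each returns a list of dicts, best first, with "p" (0 to 1); they miss things now and then, are a little off and sometimes report something else, mostly with a low value. They report only what shows in the picture. A call takes as long as a camera call.
- robot.find_in(camera, query): "xy" ([column, row] as shares, 0 to 1, of the picture: columns of its width, rows of its height, amid what is visible of it).
The state is a dict: "time": time; "qpos": joint angles; "qvel": joint speeds; "joint_efforts": joint torques, N m; "tool_pos": TCP position; "tool_rot": TCP orientation; "contact_force": force on the tool from outside, world axes, zero at the start; "torque": the same for the moment, N m; "opening": finger opening in m.
Only numpy, scipy, OpenCV 4.12 (cv2) and the standard library are available. Lean on these libraries where they do the work, as an engineer would, in place of code of your own. Each camera call takes 0.05 s, during which the arm holds its last target.

### The job

Check the two-hook spring balance with its wide check-weight bar (the one whose two rod necks are as far apart as the hooks; leave the short bar and the other things round about where they are): press the bar's rod gently down into both hooks at once until both spring keepers have snapped shut over it, without ever loading the delicate balance beyond 16 N. When you are sure that both sides are home, lower or ease up the bar, still in your grip, until the balance carries its full weight and your hand none, keep it so for a good second, and only then let go. The hooks stand at whatever height they were last clamped, so find it by eye or by feel.

Things in the scene. Friction and masses are not known exactly. Their poses are not given: they have to be found in the camera images.
- bar: Wide check-weight bar: bare steel frame 182 mm long (own y), 121 mm high, standing loose on the worktop; origin at the centre of its underside, z up. Below: slab 108 x 30 x 24 mm (y, x, z); 70 mm up: an 8 mm round rod along own y, 91 mm to each side; on top a grip block. Symmetric, may be hung either way round. Weight 5 to 5.9 N
- bar_grip (a point): Centre of the wide bar's grip block, 100 mm above its underside and 30 mm above the rod's axis: an upright aluminium plate 12 mm thick (own x), 46 mm wide (own y), top 21 mm above this point, flat faces to own +x and -x; pinch it across the 12 mm from above
- neck_l (a point): Left neck of the wide bar: point on the rod's axis 70 mm along own +y from the middle, 30 mm below bar_grip. Here the rod is bare for 14 mm between two collars 14 mm in diameter and 4 mm thick; the hook goes between the collars
- neck_r (a point): Right neck of the wide bar, the same at own -y, 140 mm from neck_l
- short_bar_grip (a point): Centre of the grip block of the short check-weight bar: same make and height, but only 130 mm long with its necks 88 mm apart, so it does not fit the hooks. A bystander
- balance: Base of the fixed spring balance, on the mat: grey plate 94 x 250 mm; origin at its underside, below the middle between the two hooks; own x away from the robot, y from the right hook to the left, z up. Two legs 36 mm behind and 104 mm beside the origin are clamped in it and carry, on springs, a steel beam (36 mm behind the hooks, its top level with their seats) with the two hooks
- left_foot (a point): Point on the base plate's top, 13 mm above its underside, right below the seat of the left hook (70 mm along the balance's own +y). The seat, where the rod's axis lies when fully home, is 92 to 113 mm above the base's underside when unloaded: as the legs were clamped, which is not reported. Find it by eye or by feel
- right_foot (a point): The same below the right hook (own -y). Each hook is a 6 mm plate, open upward, throat 20 mm wide along the balance's x (9 mm to the front, 11 to the rear of the seat) with a V-shaped bottom; shank at the rear ends 21 mm above the seat, turned-out tip at the front 34 mm above. Nothing stands above the hooks
- keeper_l (a joint): Left keeper, rad: 0 shut, about 1.3 pushed fully down. A thin sprung flap hinged at the shank across the throat, top 25 mm above the seat, gives way downward only. A rod coming straight down meets it with its axis 29 mm above the seat, pushes it down and aside; it springs back over the rod when the rod's axis is within about 3 mm of the seat
- keeper_r (a joint): Right keeper, the same. Both keepers together resist with roughly 8 to 14 N, more than the bar's weight, and the beam sinks away under that push
- hook_beam (a joint): How far the hook beam has sunk, m: 0 unloaded, then 0.5 mm per newton of total load on the hooks (2 N per mm), stop at 12 mm. 16 N is 8 mm; the bar's own weight about 2.5 mm. A pointer at the left can shows it
- weight_200 (a point): Mid-height of a brass weight 30 mm in diameter, 44 mm high, standing on the mat: bystander
- weight_100 (a point): Mid-height of a brass weight 24 mm in diameter, 35 mm high, standing on the mat: bystander
- vial_4 (a point): Mid-height of a brown screw vial 30 mm in diameter, 66 mm high, standing on the mat: bystander
- film_spool (a point): Mid-height of a film spool 52 mm in diameter, 22 mm high, lying on the mat: bystander
- caliper (a point): Middle of a caliper 200 x 66 x 11 mm lying on the mat: bystander
- test_plate (a point): Middle of a flat steel test plate 50 x 144 mm with a tape strip, lying on the mat: bystander

How it is judged:
On the way, in this order (a step that is already met when the one before it is completed fails the run):
1. the wide bar is lifted off the worktop in the fingers (height (world z) of bar_grip above 0.13 m and contact force between the fingers and bar above 0.5 N), for 0.2 s.
2. still held, the bar's two necks are home in the two hooks under shut keepers, and the balance carries the bar's weight (it has sunk 1.2 to 4.2 mm) (((z of neck_l in the frame of balance between 0.085 and 0.115 m and x of neck_l in the frame of balance between -0.006 and 0.006 m and y of neck_l in the frame of balance between 0.062 and 0.078 m and z of neck_r in the frame of balance between 0.085 and 0.115 m and x of neck_r in the frame of balance between -0.006 and 0.006 m and y of neck_r in the frame of balance between -0.078 and -0.062 m and angle between bar's own z axis and vertical below 0.05 rad) or (z of neck_l in the frame of balance between 0.085 and 0.115 m and x of neck_l in the frame of balance between -0.006 and 0.006 m and y of neck_l in the frame of balance between -0.078 and -0.062 m and z of neck_r in the frame of balance between 0.085 and 0.115 m and x of neck_r in the frame of balance between -0.006 and 0.006 m and y of neck_r in the frame of balance between 0.062 and 0.078 m and angle between bar's own z axis and vertical below 0.05 rad)) and value of joint each of keeper_l, keeper_r below 0.25 rad and contact force between the fingers and bar above 0.5 N and value of joint hook_beam between 0.0012 and 0.0042 m), for 0.8 s.
At the end, for the whole second after the job is handed in: The wide bar hangs released and still (under 20 mm/s), upright within 0.05 rad, both necks down in the hooks (under 115 mm above the base's underside, within 6 mm front to back and 8 mm sideways), both keepers shut (under 0.25 rad), the beam sunk 1.2 to 4.2 mm by the bar's weight (((z of neck_l in the frame of balance between 0.085 and 0.115 m and x of neck_l in the frame of balance between -0.006 and 0.006 m and y of neck_l in the frame of balance between 0.062 and 0.078 m and z of neck_r in the frame of balance between 0.085 and 0.115 m and x of neck_r in the frame of balance between -0.006 and 0.006 m and y of neck_r in the frame of balance between -0.078 and -0.062 m and angle between bar's own z axis and vertical below 0.05 rad) or (z of neck_l in the frame of balance between 0.085 and 0.115 m and x of neck_l in the frame of balance between -0.006 and 0.006 m and y of neck_l in the frame of balance between -0.078 and -0.062 m and z of neck_r in the frame of balance between 0.085 and 0.115 m and x of neck_r in the frame of balance between -0.006 and 0.006 m and y of neck_r in the frame of balance between 0.062 and 0.078 m and angle between bar's own z axis and vertical below 0.05 rad)) and value of joint each of keeper_l, keeper_r below 0.25 rad and contact force between the fingers and bar below 0.05 N and linear speed of bar below 0.02 m/s and value of joint hook_beam between 0.0012 and 0.0042 m); the robot touches nothing.
It fails at once if the balance is overloaded (sunk more than 8.5 mm, about 17 N) (value of joint hook_beam above 0.0085 m).
It fails at once if the short bar is moved more than 20 mm (distance of short_bar_grip from where it was at the start of the episode above 0.02 m).
It fails at once if a bystander (brass weights, vial, film spool, caliper, test plate) is moved more than 20 mm (distance of any of weight_200, weight_100, vial_4, film_spool, caliper, test_plate from where it was at the start of the episode above 0.02 m).
It also fails if it takes over 70 s, if anything falls off the work surface, if the arm or the gripper's body presses on something with over 40 N, if the wrist force passes 120 N, or if a joint passes its speed limit or range.

## Working session

There is one attempt and no reset: what is moved stays moved. The work goes in short steps, Python scripts to look and compute and a shell command to move; the robot and the scene stay as the last step left them, time stands still between calls to the robot, and variables do not carry over. Pictures are saved under pics/ and viewed, and the job is handed in when it is done.

```bash
ls; mkdir -p pics; python3 - <<'E'
from cell import robot
import cv2
print(robot.observe())
for n in ["scene","side","wrist"]:
    im=robot.read_camera(n); cv2.imwrite(f"pics/{n}0.png",im[:,:,::-1])
    print(n,robot.calibration(n))
    for q in ["bar","bar_grip","neck_l","neck_r","short_bar_grip","balance","left_foot","right_foot","keeper_l","keeper_r"]:
        print(q,[( [round(v,4) for v in d["xy"]],round(d["p"],2)) for d in robot.find_in(n,q)[:4]])
E
```

```text
pics
{'time': 0.0, 'qpos': array([ 1.13901352e+00,  3.42699510e-01,  1.52505837e+00,  1.15203368e-06,
        1.27539639e+00, -1.45991960e-01]), 'qvel': array([ 6.45456975e-04, -2.95206786e-04,  3.72742170e-04,  4.94156446e-04,
        3.27857015e-05, -5.19851516e-04]), 'joint_efforts': array([-1.28937638e-03, -4.31252611e+01, -2.44217134e+01,  7.16993446e-02,
        5.59837196e-02, -9.65028471e-05]), 'tool_pos': array([0.14777586, 0.50326943, 0.18914263]), 'tool_rot': array([-3.14004782e+00, -2.28262844e-04,  2.85580130e+00]), 'contact_force': array([-0.12615175, -0.60729002, -0.66192059]), 'torque': array([ 0.01390453, -0.04300758, -0.05451353]), 'opening': 0.09177598394423747}
scene {'vfov': 50.54313163812904, 'cx': 286.18489291888955, 'cy': 203.4970690967315, 'k1': -0.11524646257082043, 'rvec': array([ 1.83566539, -1.0107921 ,  0.59234925]), 'tvec': array([-0.24094876,  0.32703014,  0.74574034])}
bar [([0.6423, 0.6526], 0.96), ([0.3654, 0.4652], 0.24)]
bar_grip [([0.6402, 0.6529], 0.68), ([0.4727, 0.5095], 0.66)]
neck_l [([0.6412, 0.6536], 0.83)]
neck_r [([0.6412, 0.6536], 0.83)
[... 506 characters left out ...]
4914], 0.72)]
neck_l [([0.3139, 0.49], 0.97)]
neck_r [([0.3139, 0.49], 0.97)]
short_bar_grip []
balance [([0.5507, 0.5857], 0.68)]
left_foot [([0.5496, 0.5886], 0.74)]
right_foot [([0.5471, 0.5864], 0.72), ([0.7439, 0.6071], 0.4)]
keeper_l [([0.5482, 0.5936], 0.41), ([0.3093, 0.4931], 0.33)]
keeper_r [([0.5482, 0.5936], 0.41), ([0.3093, 0.4931], 0.33)]
wrist {'vfov': 62.783742367986605, 'cx': 281.62113809102794, 'cy': 207.69881578650356, 'k1': -0.07288230280820582, 'rvec': array([-2.32150653, -1.73813209, -0.25179428]), 'tvec': array([-0.52481666, -0.03712684,  0.39033505])}
bar []
bar_grip []
neck_l []
neck_r []
short_bar_grip []
balance []
left_foot []
right_foot []
keeper_l []
keeper_r []
```

View pics/scene0.png

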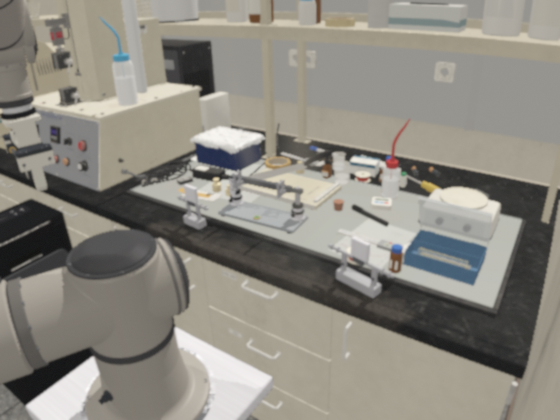

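View pics/side0.png

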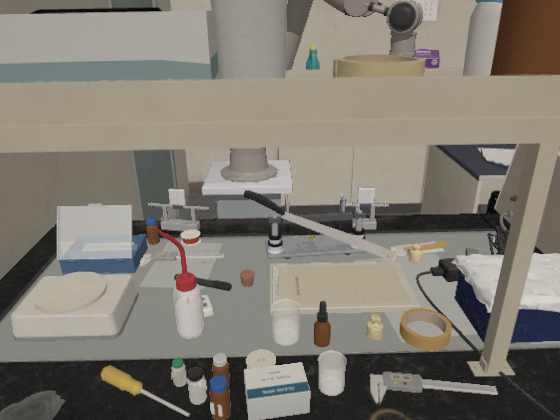

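View pics/wrist0.png

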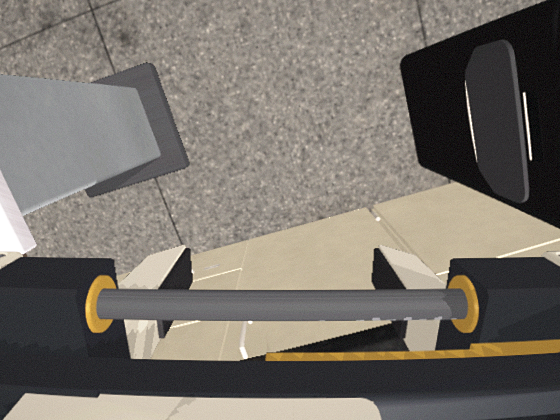

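The scene shows the wide bar at about (360,262), the short bar at (195,208) and the balance between them at about (265,200). In the side view the wide bar is at (180,210). Next I triangulate.

```bash
cat > h.py <<'E'
import numpy as np, cv2
from cell import robot
def cam(n,c=None):
    c=c or robot.calibration(n); f=210/np.tan(np.radians(c["vfov"]/2))
    R=cv2.Rodrigues(np.array(c["rvec"]))[0]; t=np.array(c["tvec"])
    return dict(f=f,cx=c["cx"],cy=c["cy"],k=c["k1"],R=R,t=t)
def ray(C,px):
    d=np.array([(px[0]-C["cx"])/C["f"],(px[1]-C["cy"])/C["f"]]); u=d.copy()
    for _ in range(20): u=d/(1+C["k"]*(u@u))
    v=C["R"].T@np.array([u[0],u[1],1]); o=-C["R"].T@C["t"]; return o,v/np.linalg.norm(v)
def atz(C,px,z):
    o,v=ray(C,px); return o+v*(z-o[2])/v[2]
def tri(rs):
    A=0;b=0
    for o,v in rs:
        P=np.eye(3)-np.outer(v,v);A=A+P;b=b+P@o
    x=np.linalg.solve(A,b); return x,[np.linalg.norm((np.eye(3)-np.outer(v,v))@(x-o)) for o,v in rs]
def proj(C,X):
    p=C["R"]@np.asarray(X,float)+C["t"];u=p[:2]/p[2];u=u*(1+C["k"]*(u@u))
    return u*C["f"]+[C["cx"],C["cy"]]
E
python3 - <<'E'
from h import *
S=cam("scene");D=cam("side")
W=np.array([560,420])
a=tri([ray(S,W*[.6402,.6529]),ray(D,W*[.31,.4914])]);print("bar",a)
b=tri([ray(S,W*[.4693,.5145]),ray(D,W*[.5507,.5857])]);print("bal",b)
for n,(x0,y0,x1,y1),k in [("scene",(180,160,320,240),0),("scene",(320,220,420,300),1),("side",(250,190,390,260),2),("side",(130,180,230,240),3)]:
    im=cv2.imread(f"pics/{n}0.png")[y0:y1,x0:x1]; s=min(780//(x1-x0),580//(y1-y0))
    cv2.imwrite(f"pics/c{k}.png",cv2.resize(im,None,fx=s,fy=s,interpolation=cv2.INTER_CUBIC)); print(k,s)
E
```

```text
bar (array([ 0.43797623, -0.19131907,  0.053431  ]), [np.float64(0.001479667021105351), np.float64(0.0014796670211053185)])
bal (array([0.60490204, 0.18256668, 0.01093342]), [np.float64(0.003799995028690535), np.float64(0.003799995028690581)])
0 5
1 7
2 5
3 7
```

View pics/c0.png

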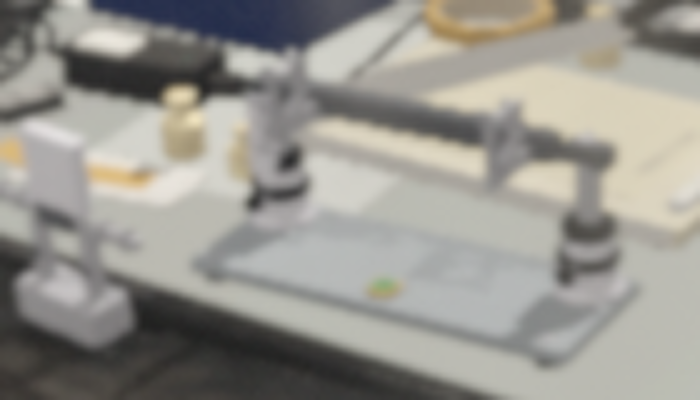

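View pics/c1.png

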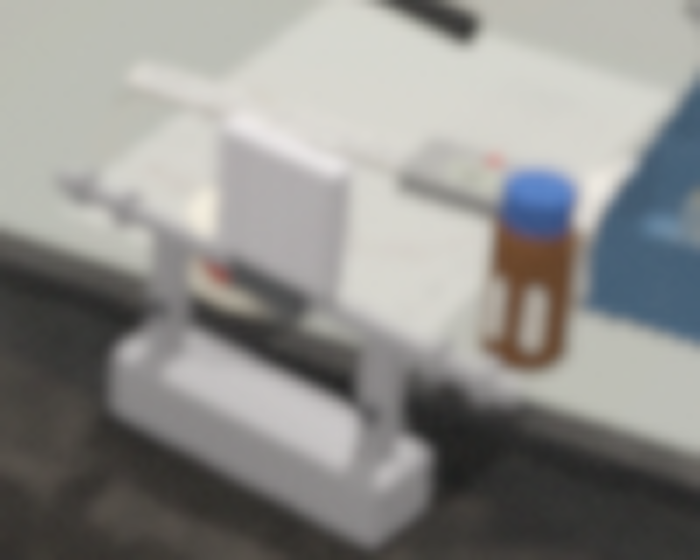

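View pics/c2.png

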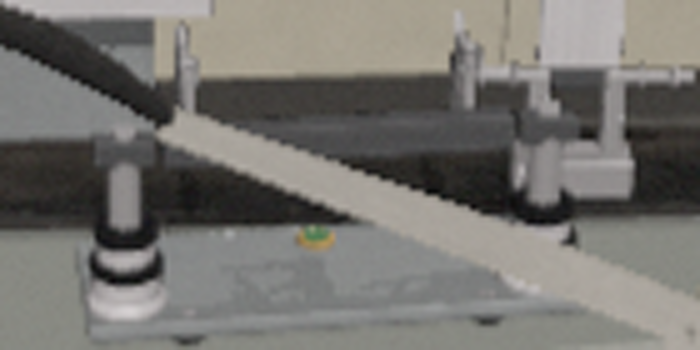

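View pics/c3.png

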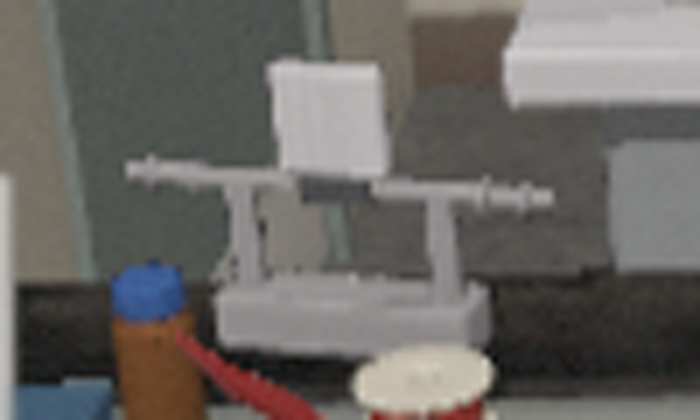

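Rod ends: scene (329,246) and (393,276), side (209,208) and (149,204). Base plate front corners in the scene: (220,213) and (289,231).

```bash
python3 - <<'E'
from h import *
S=cam("scene");D=cam("side")
L=tri([ray(S,[328.9,246.1]),ray(D,[208.9,208.3])]);R=tri([ray(S,[392.9,276.4]),ray(D,[148.6,204])])
print(L,R,(L[0]+R[0])/2,np.linalg.norm(L[0]-R[0])); d=L[0]-R[0];print("yaw",np.degrees(np.arctan2(-d[0],d[1])))
s=lambda x,y:np.array([180+x/5,160+y/5]); e=lambda x,y:np.array([250+x/5,190+y/5])
for n,p in dict(FL=(200,265),FR=(545,355),RR=(635,285)).items(): print(n,atz(S,s(*p),.008))
for n,p in dict(RR=(92,330),).items(): print(n,atz(D,e(*p),.008))
# hook tips and beam ends
print("tipR",tri([ray(S,s(510,105)),ray(D,e(183,25))]))
print("tipL",tri([ray(S,s(292,55)),ray(D,e(462,20))]))
print("legRtop",tri([ray(S,s(595,143)),ray(D,e(125,130))]))
print("legRbase",tri([ray(S,s(588,290)),ray(D,e(125,305))]))
w=robot.calibration("wrist");C=cam("wrist",w);o=-C["R"].T@C["t"];st=robot.observe()
print(o,C["R"],st["tool_pos"],st["time"])
from scipy.spatial.transform import Rotation as Ro
T=Ro.from_euler("xyz",st["tool_rot"]).as_matrix()
print("cam in tool",T.T@(o-st["tool_pos"]),C["R"]@T, T)
E
```

```text
(array([ 0.48723445, -0.08768499,  0.06588703]), [np.float64(0.0027412145529201073), np.float64(0.0027412145529200787)]) (array([ 0.44978171, -0.26073485,  0.06692401]), [np.float64(0.001434491211254919), np.float64(0.0014344912112549465)]) [ 0.46850808 -0.17420992  0.06640552] 0.1770594222452689
yaw -12.212031293621902
FL [0.56153183 0.31146936 0.008     ]
FR [0.579112   0.08010839 0.008     ]
RR [0.67231847 0.07846962 0.008     ]
RR [0.65024019 0.0770936  0.008     ]
tipR (array([0.60024733, 0.11928752, 0.14461793]), [np.float64(0.006843868195607395), np.float64(0.0068438681956073085)])
tipL (array([0.59510843, 0.25984767, 0.14400098]), [np.float64(0.0036755388195186863), np.float64(0.003675538819518766)])
legRtop (array([0.64265299, 0.09108859, 0.11016927]), [np.float64(0.004925843962429451), np.float64(0.004925843962429432)])
legRbase (array([0.6416132 , 0.09250674, 0.01603936]), [np.float64(0.0013035867876649324), np.float64(0.001303586787664861)])
[0.07555409 0.52491452 0.38461397] [[ 2.81633896e-01  9.59521878e-01 -3.37192018e-04]
 [ 9.19982765e-01 -2.69928707e-01  2.84200993e-01]
 [ 2.72606053e-01 -8.03508438e-02 -9.58764664e-01]] [0.14800801 0.50373611 0.18987885] 1.65
cam in tool [ 7.54799967e-02 -7.77739201e-05 -1.94737325e-01] [[ 3.06046816e-04  9.99999833e-01  4.89526495e-04]
 [-9.58772903e-01  4.32539712e-04 -2.84173068e-01]
 [-2.84173233e-01 -3.82374476e-04  9.58772876e-01]] [[-9.59435697e-01  2.81927540e-01  7.08314026e-05]
 [ 2.81927548e-01  9.59435688e-01  1.37970754e-04]
 [-2.90604201e-05  1.52343390e-04 -9.99999988e-01]]
```

```bash
python3 -m pendant '[[[0,0,-60],10],[[-535,-217,-110],73.6],[[-535,-217,-110],73.6],[[-535,-217,-110],73.6],[[-535,-217,-110],73.6],[[-535,-217,-110],73.6],[[-535,-217,-110],73.6],[[-535,-217,-110],73.6],[[-535,-217,-110],73.6],[[-535,-217,-110],73.6]]' 1
```

```text
time: 2.48
tool_pos: [0.4409, 0.2705, 0.276]
tool_rot: [3.141, -0.0, 1.6]
contact_force: [1.1, 0.4, 0.5]
opening: 0.0919
```

```bash
python3 -m pendant '[[[-130,155,-24],2],[[-130,155,-24],2],[[-130,155,-24],2],[[-130,155,-24],2],[[-130,155,-24],2],[[-130,155,-24],2],[[-130,155,-24],2],[[-130,155,-24],2]]'
python3 - <<'E'
from h import *
print(robot.observe()["tool_pos"],robot.observe()["tool_rot"])
import pickle
c=robot.calibration("wrist");im=robot.read_camera("wrist");pickle.dump(c,open("w1.pkl","wb"));cv2.imwrite("pics/w1.png",im[:,:,::-1])
for q in ["balance","left_foot","right_foot","keeper_l"]:
    print(q,[( [round(v*s) for v,s in zip(d["xy"],(560,420))],round(d["p"],2)) for d in robot.find_in("wrist",q)[:4]])
E
```

```text
time: 3.15
tool_pos: [0.5992, 0.1452, 0.2996]
tool_rot: [-3.141, -0.001, 1.564]
contact_force: [-0.0, 1.0, 0.3]
opening: 0.0919
[0.59919483 0.1451724  0.29958986] [-3.14079692e+00 -6.31090143e-04  1.56427668e+00]
balance [([276, 121], 0.65)]
left_foot [([277, 119], 0.68)]
right_foot [([279, 122], 0.74)]
keeper_l [([275, 63], 0.69), ([286, 199], 0.55)]
```

View pics/w1.png

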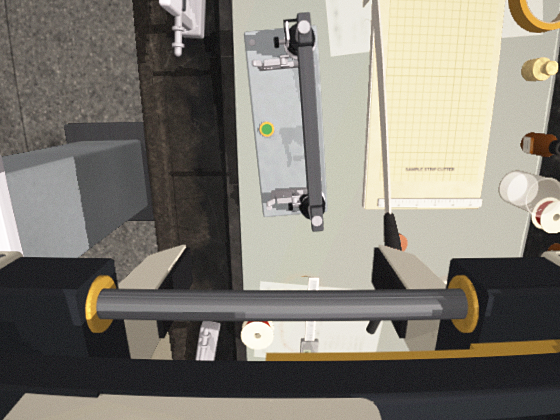

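The balance is fully in view: left hook about (272,63), right hook about (285,201), plate corners (246,32), (318,24?) and (264,216).

```bash
python3 - <<'E'
import cv2
im=cv2.imread("pics/w1.png")
cv2.imwrite("pics/w1a.png",cv2.resize(im[5:105,235:335],None,fx=6,fy=6,interpolation=cv2.INTER_CUBIC))
cv2.imwrite("pics/w1b.png",cv2.resize(im[140:240,240:340],None,fx=6,fy=6,interpolation=cv2.INTER_CUBIC))
E
```

```text
(no output)
```

View pics/w1a.png

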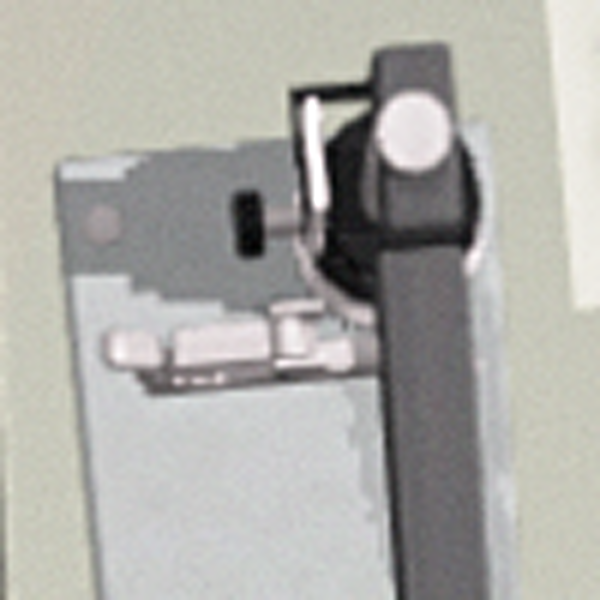

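View pics/w1b.png

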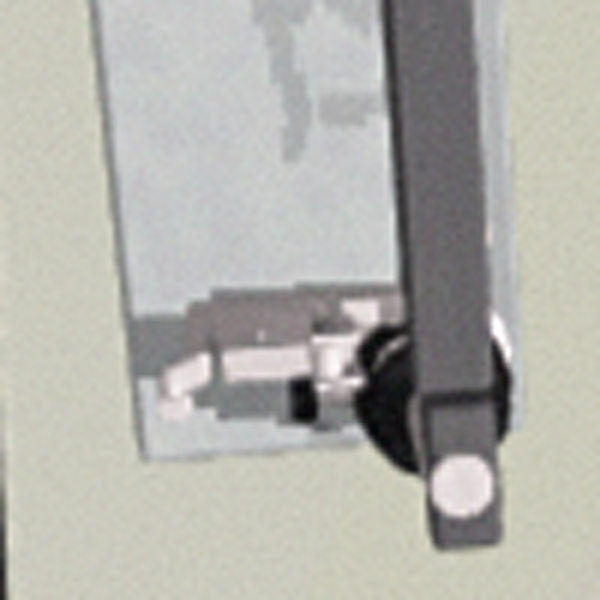

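```bash
cat > e1.py <<'E'
from h import *
import pickle
from scipy.optimize import brentq
C=cam("wrist",pickle.load(open("w1.pkl","rb")))
a=lambda x,y:np.array([235+x/6,5+y/6]); b=lambda x,y:np.array([240+x/6,140+y/6])
def pair(p,q,dist=None,z=None):
    if z is None: z=brentq(lambda z:np.linalg.norm(atz(C,p,z)-atz(C,q,z))-dist,-.1,.25)
    P,Q=atz(C,p,z),atz(C,q,z);d=P-Q
    return z,P,Q,(P+Q)/2,np.linalg.norm(d),np.degrees(np.arctan2(-d[0],d[1]))
np.set_printoptions(precision=4,suppress=True)
print("corners",pair(a(58,160),b(145,462),.250)); print(pair(a(58,160),b(145,462),z=.016))
print("legtops",pair(a(415,130),b(463,487),.208)); print(pair(a(415,130),b(463,487),z=.11))
print("tips",pair(a(115,350),b(175,408),.140)); print("tips2",pair(a(190,345),b(225,365),.14))
print("shank",pair(a(293,340),b(330,358),.140))
E
python3 e1.py
```

```text
corners (0.01707488243493284, array([0.554 , 0.3152, 0.0171]), array([0.5743, 0.0661, 0.0171]), array([0.5641, 0.1907, 0.0171]), np.float64(0.25), np.float64(4.652736041389619))
(0.016, array([0.5539, 0.3155, 0.016 ]), array([0.5742, 0.0657, 0.016 ]), array([0.564 , 0.1906, 0.016 ]), np.float64(0.250562944983528), np.float64(4.652736041389612))
legtops (0.1159756385276271, array([0.6241, 0.3001, 0.116 ]), array([0.6413, 0.0928, 0.116 ]), array([0.6327, 0.1964, 0.116 ]), np.float64(0.20799999999999996), np.float64(4.744127452452309))
(0.11, array([0.6244, 0.3013, 0.11  ]), array([0.6419, 0.0908, 0.11  ]), array([0.6332, 0.1961, 0.11  ]), np.float64(0.21128429693835898), np.float64(4.744127452452283))
tips (0.1558506522315518, array([0.5757, 0.2604, 0.1559]), array([0.5874, 0.1209, 0.1559]), array([0.5816, 0.1907, 0.1559]), np.float64(0.13999999999999999), np.float64(4.801761674634387))
tips2 (0.13760066245209474, array([0.5865, 0.2632, 0.1376]), array([0.5958, 0.1235, 0.1376]), array([0.5911, 0.1933, 0.1376]), np.float64(0.13999999999999999), np.float64(3.790230009874938))
shank (0.13661533147521826, array([0.6032, 0.2639, 0.1366]), array([0.6146, 0.1244, 0.1366]), array([0.6089, 0.1942, 0.1366]), np.float64(0.14000000000000004), np.float64(4.666133436156741))
```

Balance: centre ≈ (0.597, 0.1935), yaw ≈ 4.7°, and the seat looks to be near 0.11 world. Next is the bar view.

```bash
python3 -m pendant '[[[-365,-131,0],11.8],[[-365,-131,0],11.8],[[-365,-131,0],11.8],[[-365,-131,0],11.8],[[-365,-131,0],11.8],[[-365,-131,0],11.8],[[-365,-131,0],11.8],[[-365,-131,0],11.8],[[-365,-131,0],11.8],[[-365,-131,0],11.8]]'
python3 - <<'E'
from h import *
print(robot.observe()["tool_pos"],robot.observe()["tool_rot"])
import pickle
c=robot.calibration("wrist");im=robot.read_camera("wrist");pickle.dump(c,open("w2.pkl","wb"));cv2.imwrite("pics/w2.png",im[:,:,::-1])
for q in ["bar","bar_grip","neck_l"]:
    print(q,[( [round(v*s) for v,s in zip(d["xy"],(560,420))],round(d["p"],2)) for d in robot.find_in("wrist",q)[:4]])
E
```

```text
time: 4.23
tool_pos: [0.4642, -0.2222, 0.3006]
tool_rot: [3.141, 0.002, 1.357]
contact_force: [0.2, -0.4, 0.3]
opening: 0.0916
[ 0.46415036 -0.22222568  0.30057422] [3.14062245e+00 1.56771703e-03 1.35711721e+00]
bar [([274, 123], 0.87)]
bar_grip []
neck_l [([277, 126], 0.59)]
```

View pics/w2.png

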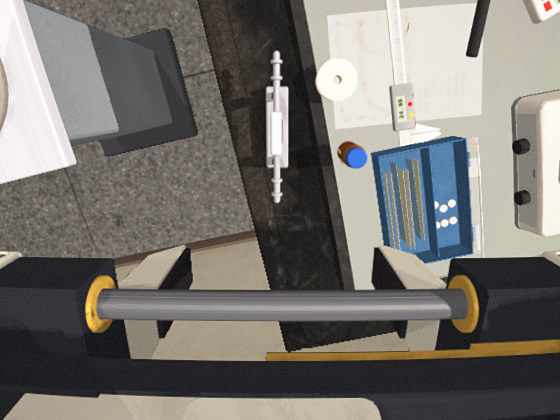

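```bash
python3 - <<'E'
from h import *
import pickle
im=cv2.imread("pics/w2.png");cv2.imwrite("pics/w2a.png",cv2.resize(im[45:210,220:370],None,fx=3.5,fy=3.5,interpolation=cv2.INTER_CUBIC))
C=cam("wrist",pickle.load(open("w2.pkl","rb")))
P,Q=atz(C,[277,50.5],.07),atz(C,[277.8,202.5],.07);d=P-Q
print(P,Q,(P+Q)/2,np.linalg.norm(d),np.degrees(np.arctan2(-d[0],d[1])))
P,Q=atz(C,[277,112],.121),atz(C,[277.5,155],.121);print(P,Q,(P+Q)/2,np.linalg.norm(P-Q))
print(atz(C,[357,158],.066))
E
```

```text
[ 0.4898565  -0.08583758  0.07      ] [ 0.45176105 -0.26360445  0.07      ] [ 0.47080878 -0.17472101  0.07      ] 0.18180298816088325 -12.095543650152312
[ 0.47578592 -0.15270207  0.121     ] [ 0.46654672 -0.19717661  0.121     ] [ 0.47116632 -0.17493934  0.121     ] 0.04542407942706402
[ 0.56099166 -0.22908615  0.066     ]
```

View pics/w2a.png

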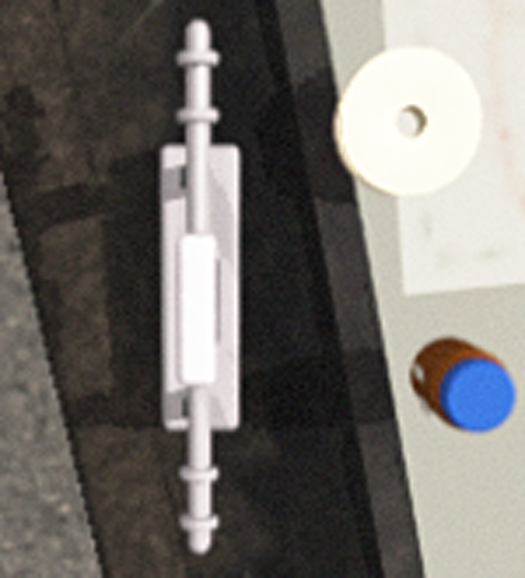

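Bar centre (0.471, −0.175), yaw −12.1°. The rod measures 181.8 mm and the block 45 mm, matching the given sizes. I approach it now.

```bash
python3 -m pendant '[[[40,-3.5,0],-0.1],[[47.7,-3.5,40],-0.1],[[47.7,-3.5,80],-0.1],[[47.7,-3.5,120],-0.1],[[47.7,-3.5,145],-0.1],[[47.7,-3.5,155],-0.1],[[47.7,-3.5,155],-0.1],[[47.7,-3.5,155],-0.1]]' 0.5
python3 - <<'E'
from h import *
im=robot.read_camera("wrist");cv2.imwrite("pics/w3.png",im[:,:,::-1])
E
```

```text
time: 5.1
tool_pos: [0.4737, -0.1682, 0.1458]
tool_rot: [3.141, -0.002, 1.365]
contact_force: [0.0, 0.4, 1.1]
opening: 0.0466
```

View pics/w3.png

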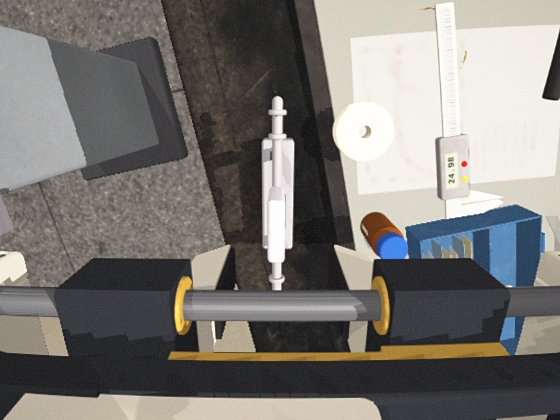

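```bash
python3 - <<'E'
from h import *
s=robot.observe();print(s["tool_pos"],s["tool_rot"],s["time"])
y=s["tool_rot"][2];d=np.array([.4709,-.1748])-s["tool_pos"][:2]
print(d@[np.cos(y),np.sin(y)]*1000,d@[np.sin(y),-np.cos(y)]*1000,np.degrees(y),s["tool_pos"][2]-.085)
im=robot.read_camera("wrist");C=cam("wrist");print([atz(C,p,.07) for p in ([278,97],)])
E
```

```text
[ 0.47425962 -0.16884368  0.14656804] [ 3.13866454e+00 -1.08978081e-03  1.36420153e+00] 5.15
-6.5188091366449115 -2.0663692625982435 78.16299016352397 0.06156804304368842
[array([ 0.4904487 , -0.08738332,  0.07      ])]
```

```bash
python3 -m pendant '[[[-6.5,-2,5],0.3],[[-6.5,-2,25],0.3],[[-6.5,-2,45],0.3],[[-6.5,-2,58],0.3],[[-6.5,-2,61.5],0.3],[[-6.5,-2,61.5],0.3],[[-6.5,-2,61.5],0.3]]' 0.5
python3 - <<'E'
from h import *
for _ in range(3):
    s=robot.observe();print(s["tool_pos"],s["tool_rot"],s["contact_force"])
    robot.read_camera("wrist")
E
```

```text
time: 5.78
tool_pos: [0.4719, -0.1758, 0.0864]
tool_rot: [3.136, -0.0, 1.358]
contact_force: [-0.3, -0.1, 0.4]
opening: 0.0456
[ 0.4718873  -0.17575825  0.08636642] [ 3.13617329e+00 -2.72286704e-04  1.35826434e+00] [-0.30370059 -0.1494371   0.36177793]
[ 0.47208465 -0.17581097  0.0866155 ] [ 3.13556539e+00 -7.50527230e-05  1.35836753e+00] [ 0.10994068 -1.07230981  0.80027698]
[ 0.47211173 -0.17574423  0.0866521 ] [ 3.13542450e+00 -3.69576304e-05  1.35848376e+00] [-0.37423051  0.29055532  0.44498512]
```

```bash
python3 -m pendant '[[[0,0,0],0],[[0,0,0],0],[[0,0,0],0],[[0,0,0],0],[[0,0,0],0],[[0,0,0],0],[[0,0,0],0],[[0,0,0],0]]' 0 40
```

```text
time: 6.6
tool_pos: [0.472, -0.1757, 0.0865]
tool_rot: [3.136, -0.0, 1.359]
contact_force: [0.0, -0.0, -0.6]
opening: 0.0012
```

```bash
python3 - <<'E'
from h import *
im=robot.read_camera("wrist");cv2.imwrite("pics/w4.png",im[:,:,::-1]);
im=robot.read_camera("side");cv2.imwrite("pics/s4.png",cv2.resize(im[150:250,100:240,::-1],None,fx=5,fy=5))
im=robot.read_camera("scene");cv2.imwrite("pics/q4.png",cv2.resize(im[150:310,280:440,::-1],None,fx=3.5,fy=3.5));print(robot.observe()["opening"])
E
```

```text
0.0003754552620493461
```

View pics/w4.png

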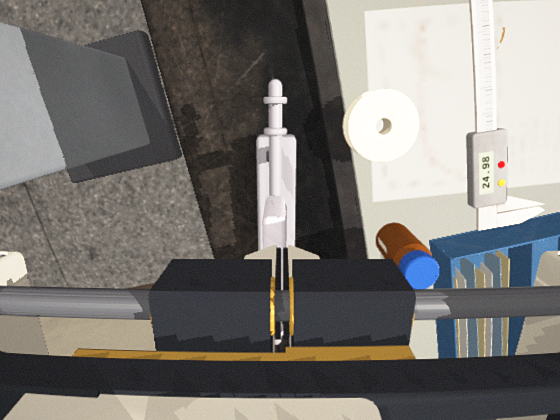

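View pics/s4.png

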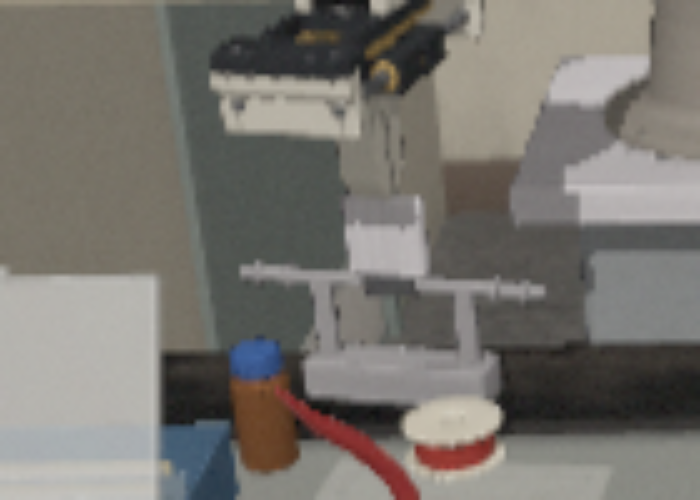

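View pics/q4.png

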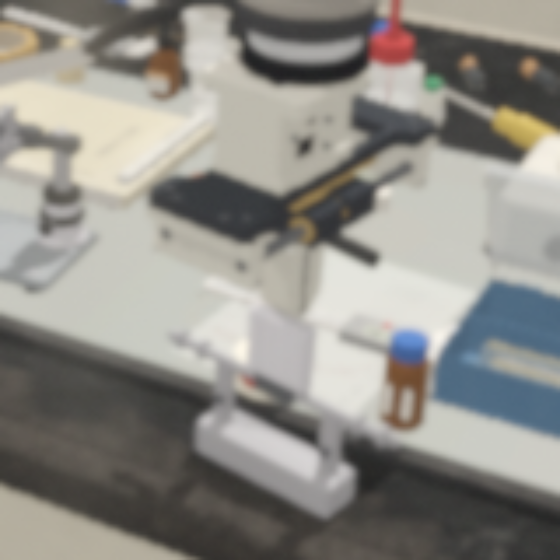

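```bash
python3 - <<'E'
from h import *
np.set_printoptions(precision=4,suppress=True)
s=robot.observe();t=s["tool_pos"];print(t,s["tool_rot"])
S=cam("scene");D=cam("side");C=cam("wrist")
u=np.array([-np.sin(np.radians(-12.1)),np.cos(np.radians(-12.1)),0]);B=np.array([.4709,-.1748,0])
pts={"tcp":t,"blkTopL":B+.023*u+[0,0,.121],"blkTopR":B-.023*u+[0,0,.121],"rodL":B+.091*u+[0,0,.07],"rodR":B-.091*u+[0,0,.07],"botL":B+.054*u}
for k,p in pts.items(): print(k,"scene",(proj(S,p)-[280,150])*3.5,"side",(proj(D,p)-[100,150])*5,"wrist",proj(C,p))
print([-c["R"].T@c["t"] for c in (S,D,C)])
E
```

```text
[ 0.472  -0.1757  0.0865] [ 3.1356 -0.0001  1.3585]
tcp scene [280.3986 356.9336] side [380.4312 251.0723] wrist [279.3751 237.4389]
blkTopL scene [251.8452 297.2084] side [415.4455 194.6215] wrist [276.5915 218.3364]
blkTopR scene [312.1169 323.8797] side [336.1588 189.6412] wrist [277.049  300.5186]
rodL scene [166.9345 326.9359] side [542.0362 288.5943] wrist [276.7794  79.7653]
rodR scene [399.2793 437.6524] side [233.3157 266.9274] wrist [277.9897 343.6788]
botL scene [206.3778 435.0996] side [488.9962 397.5697] wrist [277.6485 134.4381]
[array([-0.2935, -0.4945,  0.6248]), array([1.5988, 0.0909, 0.5659]), array([ 0.4884, -0.1008,  0.2813])]
```

```bash
python3 - <<'E'
import cv2
im=cv2.imread("pics/w4.png");cv2.imwrite("pics/w4a.png",cv2.resize(im[180:350,220:350],None,fx=4.4,fy=3.4,interpolation=cv2.INTER_CUBIC))
E
```

```text
(no output)
```

View pics/w4a.png

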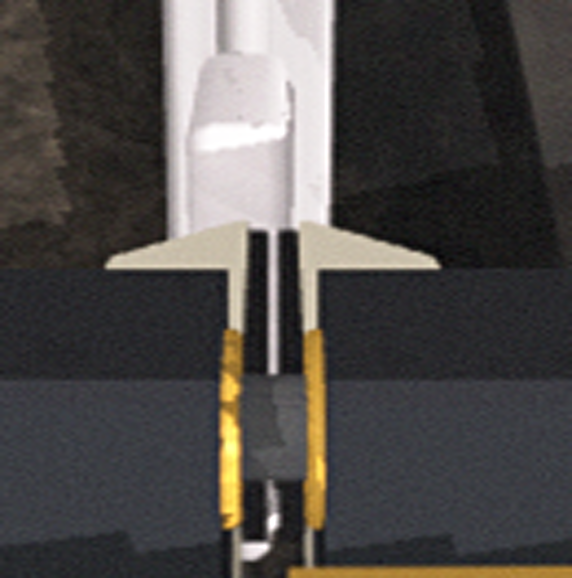

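The pictures disagree with the reported TCP. In w4 the shut fingertips sit just above the block top, and from w1's 92 mm finger gap the tips lie about 36 mm short of the reported TCP. All three cameras agree on this, and the bar has not moved. I will reopen the gripper and descend about 35 mm further.

```bash
python3 -m pendant '[[[0,0,-8],0],[[0,0,-8],0],[[0,0,-8],0],[[0,0,-8],0],[[0,0,-8],0],[[0,0,-8],0],[[0,0,-8],0]]' 0.45
python3 - <<'E'
from h import *
s=robot.observe();print(s["tool_pos"],s["tool_rot"],s["opening"])
im=robot.read_camera("wrist");cv2.imwrite("pics/w5.png",im[180:350,180:390,::-1])
im=cv2.resize(im[180:350,180:390,::-1],None,fx=3.4,fy=3.4,interpolation=cv2.INTER_CUBIC);cv2.imwrite("pics/w5.png",im)
E
```

```text
time: 7.33
tool_pos: [0.4719, -0.1756, 0.0945]
tool_rot: [3.136, -0.0, 1.359]
contact_force: [-0.4, 0.2, -0.0]
opening: 0.0402
[ 0.47190711 -0.17562617  0.09445103] [ 3.13581027e+00 -1.40375094e-04  1.35850750e+00] 0.04015303323602183
```

View pics/w5.png

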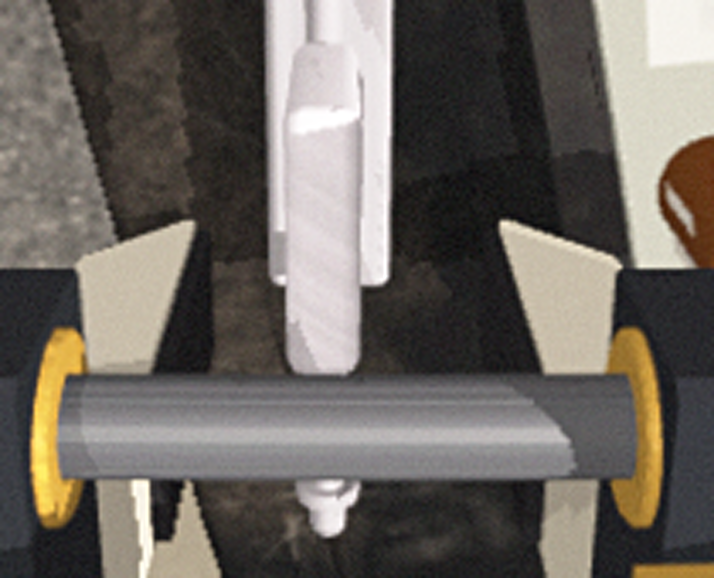

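```bash
python3 -m pendant '[[[0,-2,4],0],[[0,-2,14],0],[[0,-2,24],0],[[0,-2,34],0],[[0,-2,40],0],[[0,-2,42],0],[[0,-2,42],0],[[0,-2,42],0]]' 0.45
python3 - <<'E'
from h import *
im=robot.read_camera("wrist");s=robot.observe();print(s["tool_pos"],s["tool_rot"],s["contact_force"])
im=cv2.resize(im[180:350,180:390,::-1],None,fx=3.4,fy=3.4,interpolation=cv2.INTER_CUBIC);cv2.imwrite("pics/w6.png",im)
im=robot.read_camera("side");cv2.imwrite("pics/s6.png",cv2.resize(im[150:250,100:240,::-1],None,fx=5,fy=5))
E
```

```text
time: 8.05
tool_pos: [0.4703, -0.1753, 0.0523]
tool_rot: [3.136, -0.0, 1.358]
contact_force: [0.2, 0.1, 1.3]
opening: 0.0412
[ 0.4704716  -0.17539948  0.05263421] [ 3.13531753e+00 -1.18274183e-05  1.35847027e+00] [-0.29505839 -1.33683732 -0.48641303]
```

View pics/w6.png

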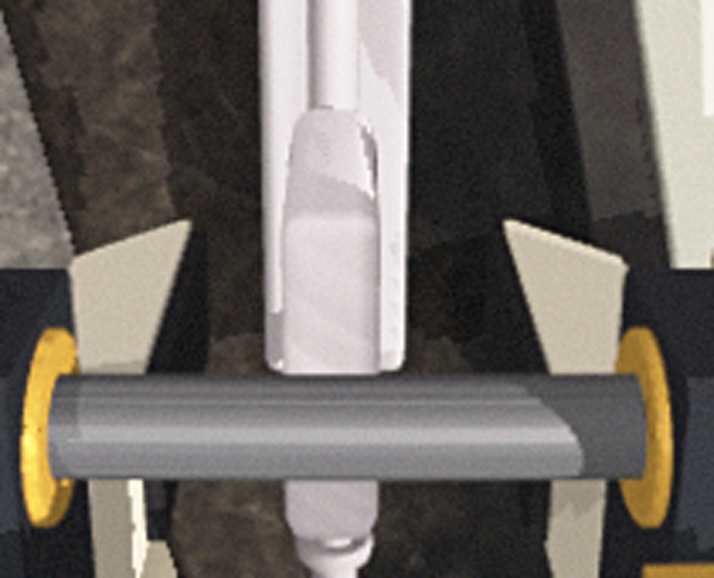

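View pics/s6.png

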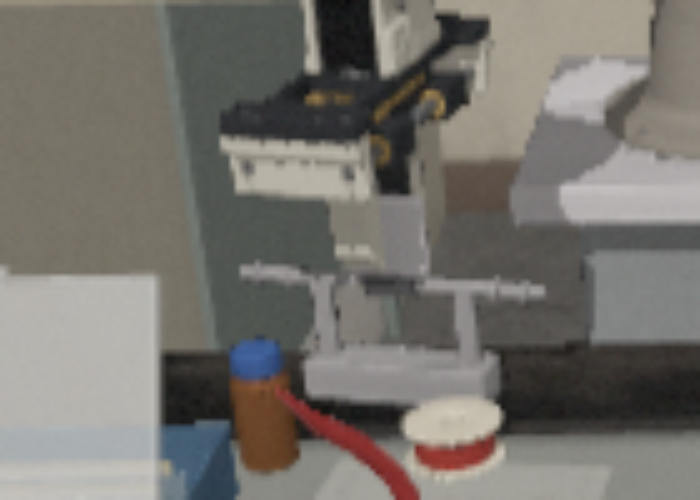

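Now the fingers straddle the block in both views. I close.

```bash
python3 -m pendant '[[[0,0,0],0],[[0,0,0],0],[[0,0,0],0],[[0,0,0],0],[[0,0,0],0],[[0,0,0],0],[[0,0,0],0],[[0,0,0],0]]' 0 40
python3 - <<'E'
from h import *
im=robot.read_camera("wrist");s=robot.observe();print(s["tool_pos"],s["tool_rot"],s["contact_force"],s["torque"])
im=cv2.resize(im[60:350,180:390,::-1],None,fx=2,fy=2,interpolation=cv2.INTER_CUBIC);cv2.imwrite("pics/w7.png",im)
E
```

```text
time: 8.82
tool_pos: [0.4704, -0.1754, 0.0528]
tool_rot: [3.135, 0.0, 1.359]
contact_force: [-0.3, 0.2, 0.9]
opening: 0.0118
[ 0.47036814 -0.17539397  0.05275481] [3.13542146e+00 5.38781190e-05 1.35854862e+00] [-0.51075872 -0.51173355  0.75627759] [-0.06219704  0.38597784  0.01728126]
```

View pics/w7.png

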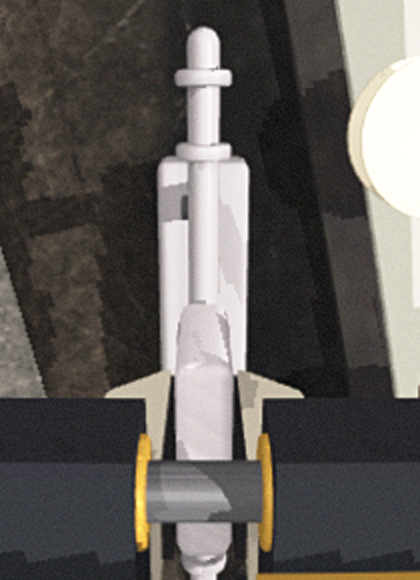

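```bash
python3 -m pendant '[[[0,0,-5],0],[[0,0,-15],0],[[0,0,-35],0],[[0,0,-65],0],[[0,0,-95],0],[[0,0,-125],0],[[0,0,-155],0],[[0,0,-180],0],[[0,0,-190],0],[[0,0,-190],0]]'
python3 - <<'E'
from h import *
im=robot.read_camera("wrist");s=robot.observe();print(s["tool_pos"],s["tool_rot"],s["contact_force"],s["torque"])
im=cv2.resize(im[60:350,180:390,::-1],None,fx=2,fy=2,interpolation=cv2.INTER_CUBIC);cv2.imwrite("pics/w8.png",im)
t=s["tool_pos"];y=s["tool_rot"][2];d=np.array([.597,.1935])-t[:2]
print(d@[np.cos(y),np.sin(y)]*1000,d@[np.sin(y),-np.cos(y)]*1000,np.degrees(y)-94.7)
E
```

```text
time: 9.7
tool_pos: [0.4703, -0.1756, 0.2462]
tool_rot: [3.13, 0.002, 1.359]
contact_force: [-0.3, -0.1, -5.6]
opening: 0.0118
[ 0.46947778 -0.17521585  0.24398904] [3.13299580e+00 7.12316191e-04 1.35854407e+00] [-0.10813487 -0.09264526 -5.58361405] [-0.05914128  0.11058099  0.03137209]
387.30557584453845 46.98601498806098 -16.861158507397107
```

View pics/w8.png

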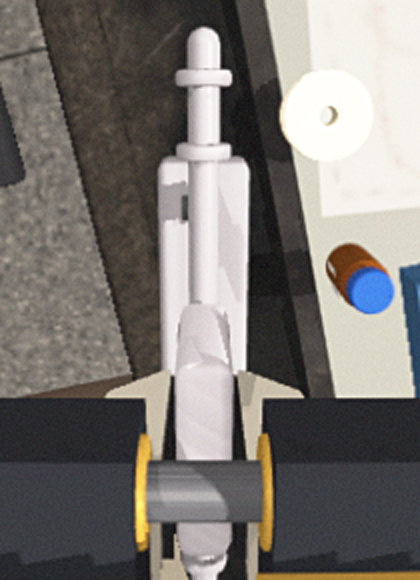

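Lifted: about 5.6 N in hand, with the bar unchanged in the grip. I carry it over the balance.

```bash
python3 -m pendant '[[[20,2,0],-2],[[60,7,0],-4],[[100,12,0],-6],[[140,17,0],-8],[[180,22,0],-10],[[220,27,0],-12],[[260,32,0],-14],[[300,37,0],-16],[[330,41,0],-16.9],[[350,44,0],-16.9]]'
python3 -m pendant '[[[20,6,0],0],[[30,8,0],0],[[30,8,0],0],[[30,8,0],0]]'
python3 - <<'E'
from h import *
for _ in range(4): robot.read_camera("wrist")
s=robot.observe();print(s["tool_pos"],s["tool_rot"],s["contact_force"],s["time"])
t=s["tool_pos"];y=s["tool_rot"][2];d=np.array([.597,.1935])-t[:2]
print(d@[np.cos(y),np.sin(y)]*1000,d@[np.sin(y),-np.cos(y)]*1000,np.degrees(y)-94.7)
import pickle
c=robot.calibration("wrist");pickle.dump(c,open("w9.pkl","wb"))
im=robot.read_camera("wrist");cv2.imwrite("pics/w9.png",im[:,:,::-1])
E
```

```text
time: 10.58
tool_pos: [0.5856, 0.1612, 0.2416]
tool_rot: [3.137, 0.002, 1.657]
contact_force: [0.8, -1.6, -5.4]
opening: 0.0113
time: 10.92
tool_pos: [0.5901, 0.1916, 0.2399]
tool_rot: [3.141, 0.003, 1.658]
contact_force: [1.0, 0.2, -6.3]
opening: 0.0117
[0.59084264 0.19053476 0.241535  ] [3.13790377e+00 2.60375383e-03 1.65568051e+00] [ 0.39651857 -1.19832916 -4.70183536] 11.1167
2.432528101272382 6.386591593055925 0.16350520009130776
```

View pics/w9.png

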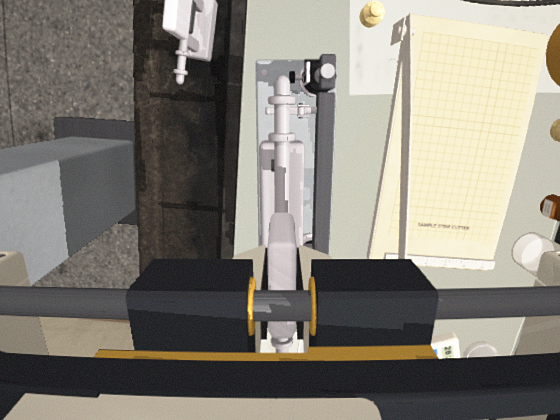

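```bash
python3 -m pendant '[[[2.4,6.4,0],0.16],[[2.4,6.4,0],0.16],[[2.4,6.4,0],0.16],[[2.4,6.4,20],0.16],[[2.4,6.4,30],0.16],[[2.4,6.4,30],0.16],[[2.4,6.4,30],0.16]]'
python3 - <<'E'
from h import *
import pickle
for _ in range(2): robot.read_camera("wrist")
s=robot.observe();print(s["tool_pos"],s["tool_rot"],s["contact_force"],s["time"])
c=robot.calibration("wrist");pickle.dump(c,open("w10.pkl","wb"))
im=robot.read_camera("wrist");cv2.imwrite("pics/w10.png",im[:,:,::-1])
cv2.imwrite("pics/w10a.png",cv2.resize(im[40:170,220:370,::-1],None,fx=5,fy=4.5,interpolation=cv2.INTER_CUBIC))
im=robot.read_camera("side");cv2.imwrite("pics/s10.png",im[:,:,::-1]);cv2.imwrite("pics/s10a.png",cv2.resize(im[140:260,250:400,::-1],None,fx=5,fy=4.5,interpolation=cv2.INTER_CUBIC))
E
```

```text
time: 11.75
tool_pos: [0.5967, 0.1933, 0.211]
tool_rot: [3.14, 0.003, 1.653]
contact_force: [-0.4, 0.9, -5.6]
opening: 0.0119
[0.59759073 0.19359016 0.21248677] [3.13651168e+00 2.35717465e-03 1.65291851e+00] [-0.16602995 -0.61725892 -4.47179261] 11.85
```

View pics/w10a.png

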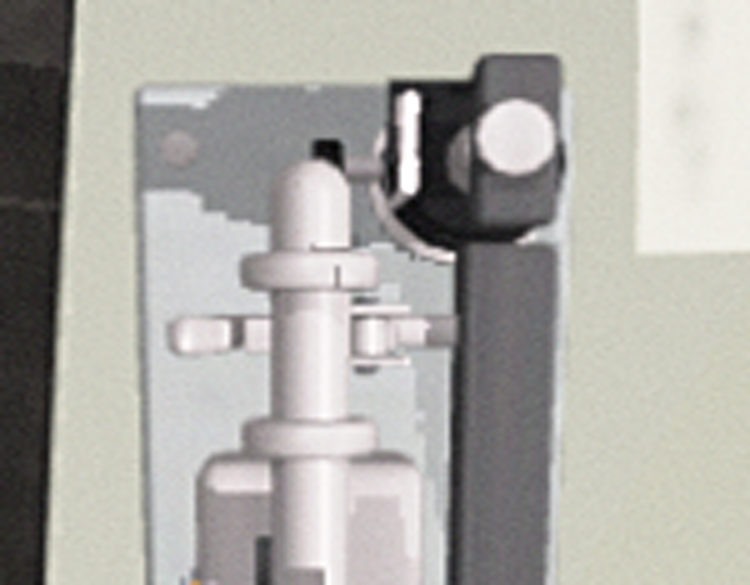

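View pics/s10a.png

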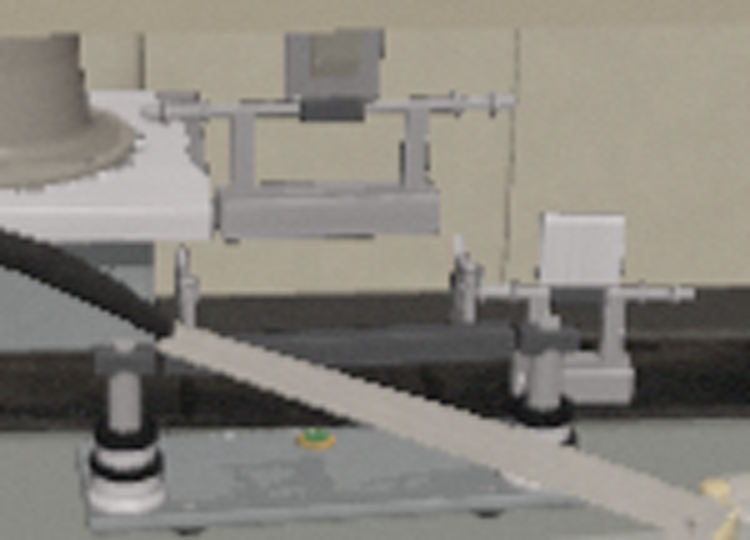

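```bash
python3 - <<'E'
from h import *
import pickle
np.set_printoptions(precision=4,suppress=True)
C1=cam("w",pickle.load(open("w1.pkl","rb")));C2=cam("w",pickle.load(open("w10.pkl","rb")))
S=cam("scene");D=cam("side")
g=lambda x,y:np.array([220+x/5,40+y/4.5])
e=lambda x,y:np.array([250+x/5,140+y/4.5])
a=lambda x,y:np.array([235+x/6,5+y/6]); b=lambda x,y:np.array([240+x/6,140+y/6])
print("neck",atz(C2,g(310,354),.2298))
print("tipL w1+w10",tri([ray(C1,a(115,350)),ray(C2,g(180,336))]))
print("tipL +side",tri([ray(C1,a(115,350)),ray(C2,g(180,336)),ray(D,e(457,240))]))
print("tipR w1+side",tri([ray(C1,b(175,402)),ray(D,e(183,250))]))
for z in(.13,.135,.14):print("hookL shank",z,atz(C2,g(375,335),z),atz(C1,a(293,340),z))
print("legtopL",tri([ray(C1,a(415,130)),ray(C2,g(516,136))]))
print("legtopL side",tri([ray(C1,a(415,130)),ray(D,e(545,322))]),tri([ray(C1,b(463,487)),ray(D,e(125,345))]))
bal=np.array([.597,.1935]);r=np.radians(4.7);ux=np.array([np.cos(r),np.sin(r)]);uy=np.array([-ux[1],ux[0]])
print("pred left hook",bal+.07*uy)
E
```

```text
neck [0.5932 0.2637 0.2298]
tipL w1+w10 (array([0.5746, 0.2619, 0.1428]), [np.float64(0.00017268659778260585), np.float64(0.00017268659778244436)])
tipL +side (array([0.5744, 0.2624, 0.1402]), [np.float64(0.00018577382816521766), np.float64(0.0006088160459854269), np.float64(0.000735132372871446)])
tipR w1+side (array([0.5875, 0.1218, 0.1436]), [np.float64(0.003345382398978993), np.float64(0.0033453823989790074)])
hookL shank 0.13 [0.6039 0.2642 0.13  ] [0.6033 0.2647 0.13  ]
hookL shank 0.135 [0.6037 0.2643 0.135 ] [0.6032 0.2641 0.135 ]
hookL shank 0.14 [0.6035 0.2644 0.14  ] [0.6032 0.2635 0.14  ]
legtopL (array([0.6241, 0.3004, 0.1143]), [np.float64(9.297162485079227e-05), np.float64(9.297162485072448e-05)])
legtopL side (array([0.6243, 0.3005, 0.112 ]), [np.float64(0.0004604964247711641), np.float64(0.00046049642477123524)]) (array([0.6419, 0.0934, 0.1118]), [np.float64(0.0018904041614546657), np.float64(0.0018904041614545685)])
pred left hook [0.5913 0.2633]
```

Geometry agrees: the left neck is at (0.593, 0.264), against the left hook predicted at (0.591, 0.263). The seat estimate is 0.106–0.110 m world, so keeper contact should come at reported TCP z ≈ 0.12. I go down to just above that.

```bash
python3 -m pendant '[[[0,0,10],0],[[0,-1,25],0],[[0,-1,40],0],[[0,-1,55],0],[[0,-1,65],0],[[0,-1,72],0],[[0,-1,72],0],[[0,-1,72],0]]'
cat > m.py <<'E'
from h import *
import sys
n=int(sys.argv[1]) if len(sys.argv)>1 else 6
A=[]
for i in range(n):
    robot.read_camera("side"); s=robot.observe(); A.append(np.r_[s["tool_pos"]*1000,s["contact_force"],s["torque"],s["tool_rot"]])
A=np.array(A);np.set_printoptions(precision=3,suppress=True)
print(A[:,[2,5]].T);print("mean",A.mean(0),"t",s["time"])
m=A.mean(0);y=m[11];d=np.array([597,193.5])-m[:2]
print("to go x,y",d@[np.cos(y),np.sin(y)],d@[np.sin(y),-np.cos(y)],"turn",np.degrees(y)-94.7)
E
python3 m.py 10
```

```text
time: 12.62
tool_pos: [0.5973, 0.1934, 0.1408]
tool_rot: [3.136, 0.002, 1.653]
contact_force: [-0.1, -0.2, -4.8]
opening: 0.0119
[[141.429 141.741 141.804 141.733 141.571 141.426 141.269 141.095 140.991
  140.864]
 [ -4.68   -4.543  -5.912  -4.392  -5.729  -5.676  -5.278  -5.407  -5.009
   -4.841]]
mean [597.49  193.482 141.392  -0.141  -0.015  -5.147  -0.083   0.058  -0.003
   3.135   0.002   1.653] t 13.1167
to go x,y 0.05855203486896303 -0.48659412027286286 turn 0.005985447458897397
```

```bash
python3 -m pendant '[[[0,0,3],0],[[0,0,6],0],[[0,0,9],0],[[0,0,12],0],[[0,0,15],0],[[0,0,15],0],[[0,0,15],0]]'; python3 m.py 4
```

```text
time: 13.7
tool_pos: [0.5972, 0.1934, 0.1258]
tool_rot: [3.136, 0.002, 1.653]
contact_force: [0.3, 0.3, -4.3]
opening: 0.0119
[[125.927 125.943 125.951 125.976]
 [ -4.782  -5.4    -5.326  -5.541]]
mean [597.286 193.387 125.949   0.077  -0.214  -5.262  -0.08    0.057   0.014
   3.136   0.002   1.653] t 13.9
to go x,y 0.13575074648897245 -0.27607608791180194 turn 0.00763825176153432
```

```bash
python3 -m pendant '[[[0,0,1],0],[[0,0,2],0],[[0,0,3],0],[[0,0,4],0],[[0,0,4],0]]'; python3 m.py 4
```

```text
time: 14.32
tool_pos: [0.5974, 0.1934, 0.1223]
tool_rot: [3.135, 0.002, 1.653]
contact_force: [-1.7, -1.7, 0.2]
opening: 0.012
[[122.336 122.315 122.284 122.261]
 [  0.002  -0.813   0.334  -0.653]]
mean [597.449 193.355 122.299  -1.361  -1.637  -0.282   0.005   0.292   0.089
   3.135   0.002   1.653] t 14.5167
to go x,y 0.18177948872774913 -0.43549717927192483 turn 0.004727975327327272
```

Contact was felt at TCP z ≈ 124.7 mm, with about 5 N of load. I check visually before pushing on.

```bash
python3 - <<'E'
from h import *
im=robot.read_camera("wrist")
cv2.imwrite("pics/w11a.png",cv2.resize(im[40:240,220:370,::-1],None,fx=4,fy=3,interpolation=cv2.INTER_CUBIC))
im=robot.read_camera("side");cv2.imwrite("pics/s11a.png",cv2.resize(im[140:260,250:400,::-1],None,fx=5,fy=4.5,interpolation=cv2.INTER_CUBIC))
im=robot.read_camera("scene");cv2.imwrite("pics/q11a.png",cv2.resize(im[140:240,190:320,::-1],None,fx=6,fy=5.8,interpolation=cv2.INTER_CUBIC))
E
```

```text
(no output)
```

View pics/w11a.png

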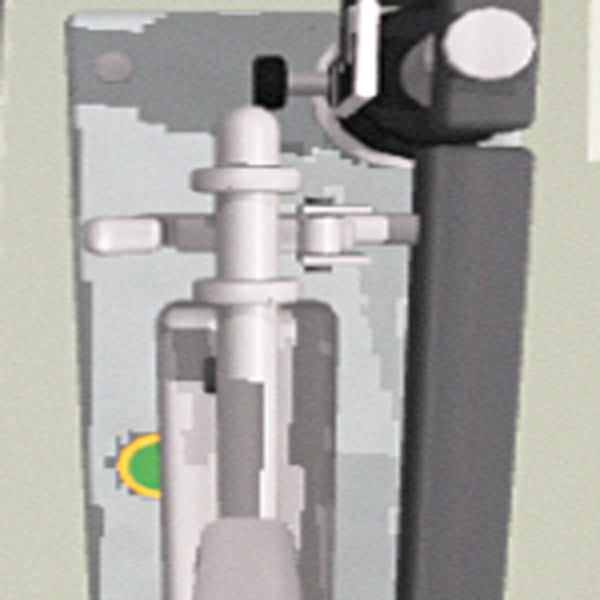

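View pics/s11a.png

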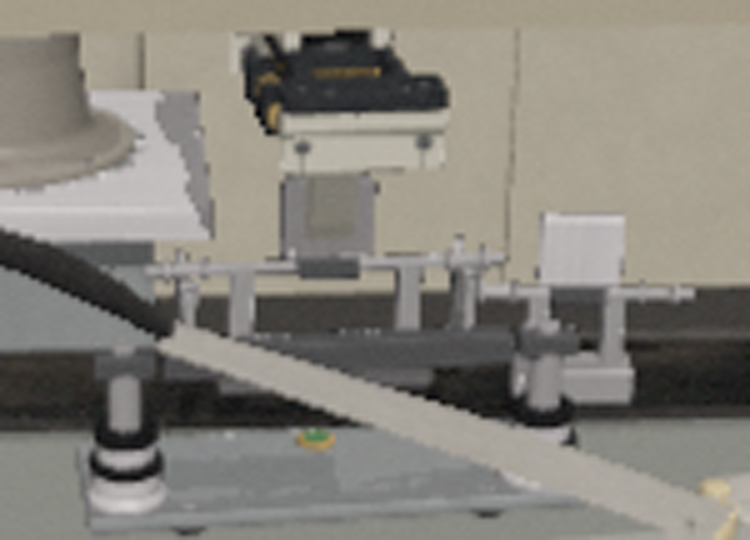

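View pics/q11a.png

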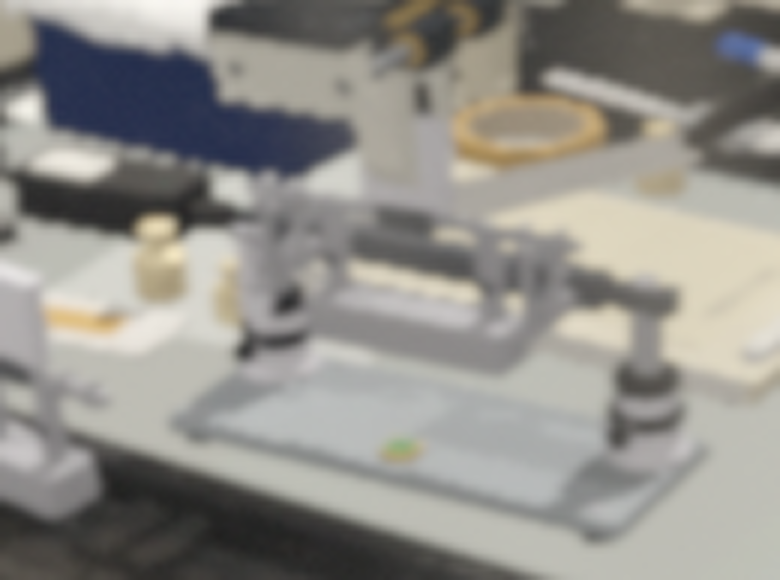

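Both hooks sit between their collars (left: collars at rows 180 and 292, hook at 232). I continue down gently.

```bash
python3 -m pendant '[[[0,0,0.7],0],[[0,0,1.3],0],[[0,0,2],0],[[0,0,2],0]]'; python3 m.py 3
```

```text
time: 15.0
tool_pos: [0.5975, 0.1934, 0.1203]
tool_rot: [3.135, 0.002, 1.653]
contact_force: [-1.4, -0.2, 1.7]
opening: 0.0117
[[120.302 120.326 120.325]
 [  2.047   0.796   1.557]]
mean [597.482 193.417 120.318  -1.189  -0.414   1.467  -0.109   0.384   0.115
   3.135   0.002   1.653] t 15.15
to go x,y 0.1227747044706325 -0.4732581488425581 turn 0.010762471756748937
```

```bash
python3 -m pendant '[[[0,0,0.7],0],[[0,0,1.3],0],[[0,0,2],0],[[0,0,2],0]]'; python3 m.py 3
```

```text
time: 15.48
tool_pos: [0.5975, 0.1935, 0.1185]
tool_rot: [3.135, 0.002, 1.653]
contact_force: [-2.7, -0.7, 5.3]
opening: 0.0117
[[118.558 118.559 118.536]
 [  3.868   5.71    5.166]]
mean [597.534 193.466 118.551  -2.292  -0.084   4.915  -0.186   0.614   0.096
   3.135   0.002   1.653] t 15.6333
to go x,y 0.07811933948051036 -0.529866372594453 turn 0.013097026821398572
```

```bash
python3 -m pendant '[[[0,0,0.7],0],[[0,0,1.3],0],[[0,0,2],0],[[0,0,2],0]]'; python3 m.py 3
```

```text
time: 15.97
tool_pos: [0.5976, 0.1935, 0.1167]
tool_rot: [3.134, 0.002, 1.653]
contact_force: [-2.5, -0.4, 6.0]
opening: 0.0116
[[116.762 116.785 116.791]
 [  5.535   5.478   4.987]]
mean [597.597 193.468 116.779  -2.849  -0.892   5.333  -0.23    0.653   0.048
   3.134   0.002   1.653] t 16.1167
to go x,y 0.08129037050329709 -0.5921102184457682 turn 0.005063878700894975
```

```bash
python3 -m pendant '[[[0,0,0.7],0],[[0,0,1.3],0],[[0,0,2],0],[[0,0,2],0]]'; python3 m.py 3
```

```text
time: 16.45
tool_pos: [0.5978, 0.1935, 0.1152]
tool_rot: [3.134, 0.002, 1.653]
contact_force: [-3.3, -0.9, 6.8]
opening: 0.0119
[[115.222 115.247 115.277]
 [  6.736   6.678   7.143]]
mean [597.784 193.48  115.249  -3.043  -1.163   6.852  -0.24    0.616  -0.052
   3.134   0.002   1.653] t 16.6
to go x,y 0.0836493523051439 -0.7799215411152826 turn -0.011457067615268102
```

```bash
python3 -m pendant '[[[0,0,0.7],0],[[0,0,1.3],0],[[0,0,2],0],[[0,0,2],0]]'; python3 m.py 3
```

```text
time: 16.93
tool_pos: [0.598, 0.1935, 0.1138]
tool_rot: [3.133, 0.002, 1.652]
contact_force: [-2.7, -0.3, 7.2]
opening: 0.0116
[[113.914 113.934 113.952]
 [  7.576   8.52    7.009]]
mean [598.037 193.495 113.934  -3.28   -1.199   7.702  -0.203   0.698  -0.081
   3.133   0.002   1.652] t 17.0833
to go x,y 0.0894414965608083 -1.033521073891621 turn -0.03381150652747067
```

```bash
python3 -m pendant '[[[0,-0.7,0],0],[[0,-1.4,0],0],[[0,-2,0.5],0],[[0,-2,1],0],[[0,-2,1],0]]'; python3 m.py 4
```

```text
time: 17.5
tool_pos: [0.5976, 0.1935, 0.1141]
tool_rot: [3.129, 0.002, 1.652]
contact_force: [-0.9, -1.1, 6.8]
opening: 0.0116
[[114.136 114.134 114.16  114.129]
 [  6.682   7.241   7.715   6.576]]
mean [597.654 193.532 114.14   -0.484  -0.347   7.054  -0.182   0.057   0.098
   3.129   0.002   1.652] t 17.7
to go x,y 0.02098951124136282 -0.6544654130324091 turn -0.03660226404862499
```

```bash
python3 -m pendant '[[[0,0,0.7],0],[[0,0,1.4],0],[[0,0,2.1],0],[[0,0,2.1],0]]'; python3 m.py 3
```

```text
time: 18.03
tool_pos: [0.5981, 0.1936, 0.1128]
tool_rot: [3.127, 0.001, 1.652]
contact_force: [-2.6, -0.1, 8.6]
opening: 0.0115
[[112.847 112.876 112.86 ]
 [  7.301   7.637   8.388]]
mean [598.149 193.57  112.861  -2.845  -1.177   7.775  -0.248   0.595   0.019
   3.127   0.001   1.652] t 18.1833
to go x,y 0.023564360877646292 -1.1513611356472535 turn -0.044605876566023994
```

```bash
python3 -m pendant '[[[0,-0.4,0.7],0],[[0,-0.8,1.4],0],[[0,-1.2,2.4],0],[[0,-1.2,2.4],0]]'; python3 m.py 3
```

```text
time: 18.52
tool_pos: [0.598, 0.1936, 0.1115]
tool_rot: [3.124, 0.001, 1.652]
contact_force: [-2.1, -0.1, 8.0]
opening: 0.0116
[[111.59  111.616 111.62 ]
 [  8.756   8.617   8.134]]
mean [597.948 193.65  111.609  -1.958  -0.973   8.502  -0.247   0.425   0.086
   3.124   0.001   1.652] t 18.6667
to go x,y -0.07240273818252733 -0.9566945070249921 turn -0.04260997383562426
```

```bash
python3 - <<'E'
from h import *
import pickle
im=robot.read_camera("wrist");pickle.dump(robot.calibration("wrist"),open("w12.pkl","wb"))
cv2.imwrite("pics/w12.png",im[:,:,::-1])
cv2.imwrite("pics/w12a.png",cv2.resize(im[60:160,220:340,::-1],None,fx=6.5,fy=5.8,interpolation=cv2.INTER_CUBIC))
im=robot.read_camera("side");cv2.imwrite("pics/s12a.png",cv2.resize(im[150:240,260:360,::-1],None,fx=7,fy=6,interpolation=cv2.INTER_CUBIC))
E
```

```text
(no output)
```

View pics/w12a.png

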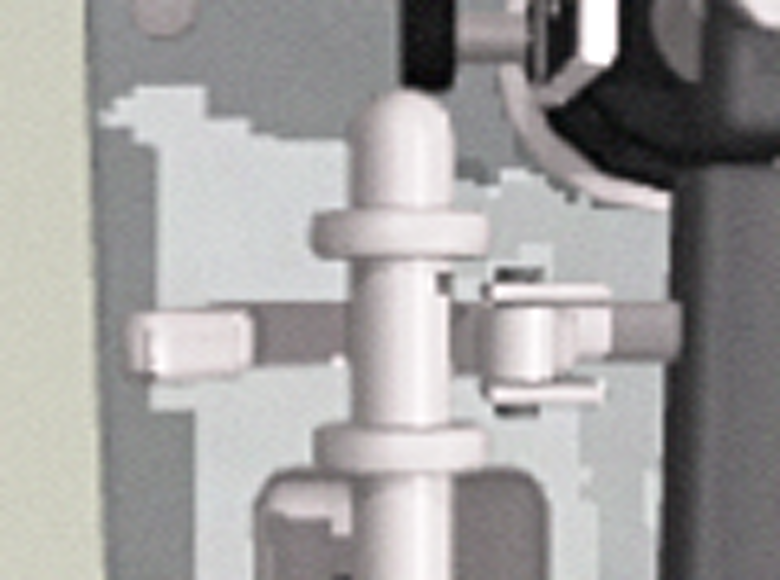

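View pics/s12a.png

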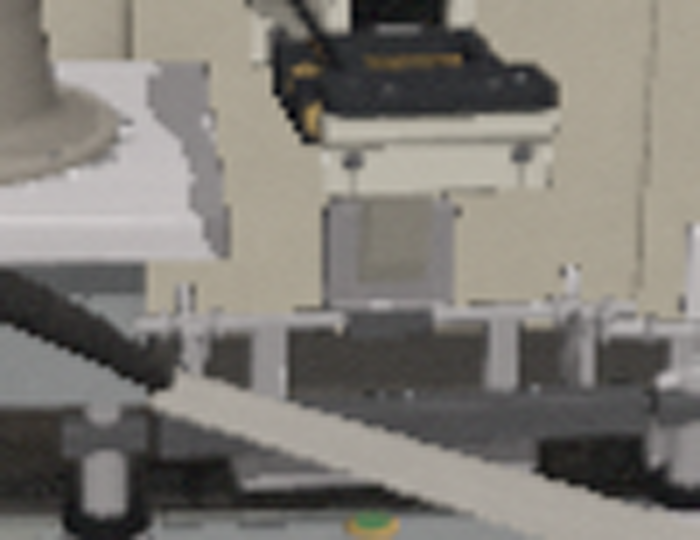

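In w12 the rod is in the throat but about 3–4 mm too far to the rear: roughly 3 mm gap to the shank and 7 mm to the tip. The keeper lever is short there, so I shift forward.

```bash
python3 -m pendant '[[[0,-1,0],0],[[0,-2,0],0],[[0,-3,0],0],[[0,-4,0],0],[[0,-4,0],0]]'; python3 m.py 3
```

```text
time: 19.18
tool_pos: [0.5941, 0.1935, 0.1116]
tool_rot: [3.124, 0.001, 1.652]
contact_force: [-1.4, -0.0, 2.2]
opening: 0.0118
[[111.439 111.386 111.328]
 [  3.852   2.884   3.043]]
mean [593.974 193.422 111.384  -0.697   0.855   3.26   -0.045   0.227   0.058
   3.124   0.001   1.652] t 19.3333
to go x,y -0.16777921303254284 3.0226225142296688 turn -0.044539101737996134
```

```bash
python3 -m pendant '[[[0,0,0.8],0],[[0,0,1.6],0],[[0,-0.3,2.4],0],[[0,-0.3,3],0],[[0,-0.3,3],0]]'; python3 m.py 3
```

```text
time: 19.75
tool_pos: [0.5931, 0.1933, 0.1076]
tool_rot: [3.126, 0.001, 1.652]
contact_force: [-2.3, -0.5, 1.2]
opening: 0.0118
[[107.724 107.824 107.881]
 [  1.374   1.33   -0.48 ]]
mean [593.126 193.292 107.81   -2.673  -0.458   0.741  -0.165   0.652   0.007
   3.126   0.001   1.652] t 19.9
to go x,y -0.10755796703152008 3.87850135168952 turn -0.04464260270370346
```

```bash
python3 -m pendant '[[[0,0,0.8],0],[[0,0,1.6],0],[[0,-0.3,2.4],0],[[0,-0.3,3],0],[[0,-0.3,3],0]]'; python3 m.py 3
```

```text
time: 20.32
tool_pos: [0.5924, 0.1932, 0.1044]
tool_rot: [3.127, 0.001, 1.652]
contact_force: [-2.9, 0.3, -1.6]
opening: 0.0116
[[104.388 104.443 104.469]
 [ -1.305  -0.271  -1.445]]
mean [592.408 193.18  104.433  -3.828  -0.611  -1.007  -0.216   0.723   0.021
   3.127   0.001   1.652] t 20.4667
to go x,y -0.05410020322270045 4.602773501119746 turn -0.03915572092952857
```

```bash
python3 -m pendant '[[[0,0.5,0.8],0],[[0,1,1.6],0],[[0,1,2.4],0],[[0,1,3.2],0],[[0,1,4],0],[[0,1,4],0]]'; python3 m.py 3
```

```text
time: 20.97
tool_pos: [0.5939, 0.1932, 0.1001]
tool_rot: [3.127, 0.001, 1.652]
contact_force: [0.2, 0.0, -5.9]
opening: 0.0114
[[100.288 100.386 100.487]
 [ -5.92   -5.835  -6.415]]
mean [593.805 193.255 100.387  -0.47    0.175  -6.057  -0.098   0.052   0.038
   3.127   0.001   1.652] t 21.1167
to go x,y -0.014863652360026555 3.2041425347653387 turn -0.04430406585294122
```

```bash
python3 -m pendant '[[[0,0.3,0.8],0],[[0,0.5,1.6],0],[[0,0.8,2.4],0],[[0,0.8,3],0],[[0,0.8,3],0]]'; python3 m.py 3
```

```text
time: 21.53
tool_pos: [0.5947, 0.1934, 0.0974]
tool_rot: [3.127, 0.001, 1.652]
contact_force: [-0.6, -0.6, -5.4]
opening: 0.0115
[[97.525 97.535 97.56 ]
 [-5.388 -5.745 -4.852]]
mean [594.682 193.345  97.54    0.033  -0.192  -5.328  -0.065   0.026  -0.024
   3.127   0.001   1.652] t 21.6833
to go x,y -0.03372337379140566 2.322967758842375 turn -0.04412137078540468
```

Load is down to about 0 at TCP z 97.5, so the rod has passed the keepers and should be about 2 mm above the seat. Pressing on to seat it.

```bash
python3 -m pendant '[[[0,0,0.8],0],[[0,0,1.6],0],[[0,0,2.4],0],[[0,0,3],0],[[0,0,3],0]]'; python3 m.py 3
```

```text
time: 22.1
tool_pos: [0.5951, 0.1934, 0.0949]
tool_rot: [3.126, 0.001, 1.652]
contact_force: [0.1, -0.6, -1.3]
opening: 0.012
[[94.972 94.947 94.909]
 [-0.729 -1.029 -1.568]]
mean [595.039 193.397  94.943   0.902  -0.27   -1.109   0.131   0.029  -0.049
   3.126   0.001   1.652] t 22.25
to go x,y -0.056818750555284715 1.9630824734964725 turn -0.04948729935337326
```

```bash
python3 - <<'E'
from h import *
im=robot.read_camera("wrist")
cv2.imwrite("pics/w13a.png",cv2.resize(im[60:160,220:340,::-1],None,fx=6.5,fy=5.8,interpolation=cv2.INTER_CUBIC))
im=robot.read_camera("side");cv2.imwrite("pics/s13a.png",cv2.resize(im[160:250,260:360,::-1],None,fx=7,fy=6,interpolation=cv2.INTER_CUBIC))
E
```

```text
(no output)
```

View pics/w13a.png

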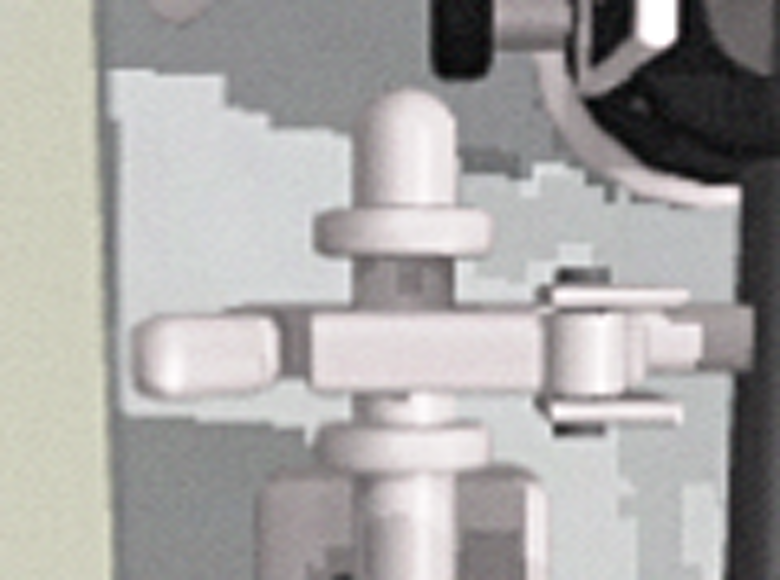

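View pics/s13a.png

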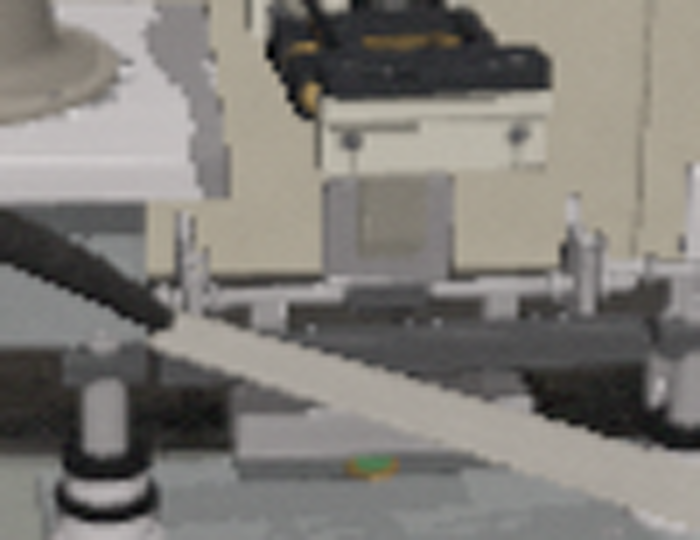

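The left keeper is clearly shut over the rod (w13, flap spanning (310–545, 350)). I press a little further so that the right side is surely home.

```bash
python3 -m pendant '[[[0,-0.3,0.8],0],[[0,-0.5,1.6],0],[[0,-0.5,2.4],0],[[0,-0.5,2.8],0],[[0,-0.5,2.8],0]]'; python3 m.py 3
python3 - <<'E'
from h import *
im=robot.read_camera("wrist");cv2.imwrite("pics/w14.png",im[:,:,::-1])
im=robot.read_camera("side");cv2.imwrite("pics/s14a.png",cv2.resize(im[185:225,275:305,::-1],None,fx=16,fy=14,interpolation=cv2.INTER_CUBIC))
cv2.imwrite("pics/s14b.png",cv2.resize(im[185:225,330:360,::-1],None,fx=16,fy=14,interpolation=cv2.INTER_CUBIC))
im=robot.read_camera("scene");cv2.imwrite("pics/q14a.png",cv2.resize(im[160:215,215:310,::-1],None,fx=8,fy=8,interpolation=cv2.INTER_CUBIC))
E
```

```text
time: 22.77
tool_pos: [0.5949, 0.1933, 0.0925]
tool_rot: [3.125, 0.001, 1.652]
contact_force: [1.5, -1.6, 3.8]
opening: 0.0114
[[92.502 92.464 92.409]
 [ 2.528  3.585  3.531]]
mean [594.945 193.326  92.458   1.116  -1.564   3.214   0.208  -0.15   -0.07
   3.125   0.001   1.652] t 22.9167
to go x,y 0.007045223702644849 2.061843046617764 turn -0.05829654627568459
```

View pics/w14.png

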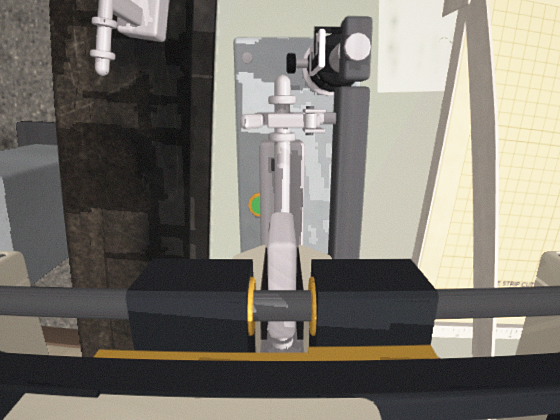

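View pics/s14a.png

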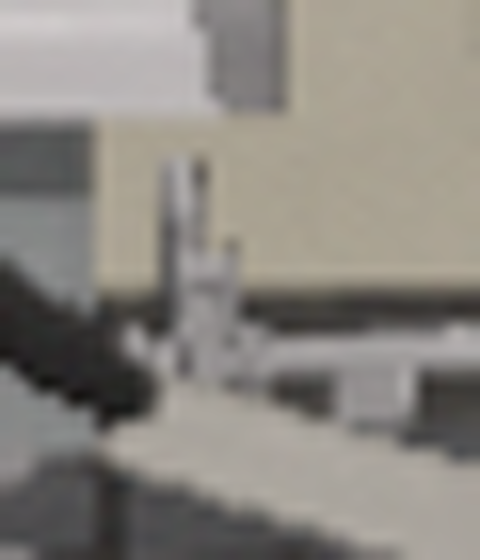

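View pics/q14a.png

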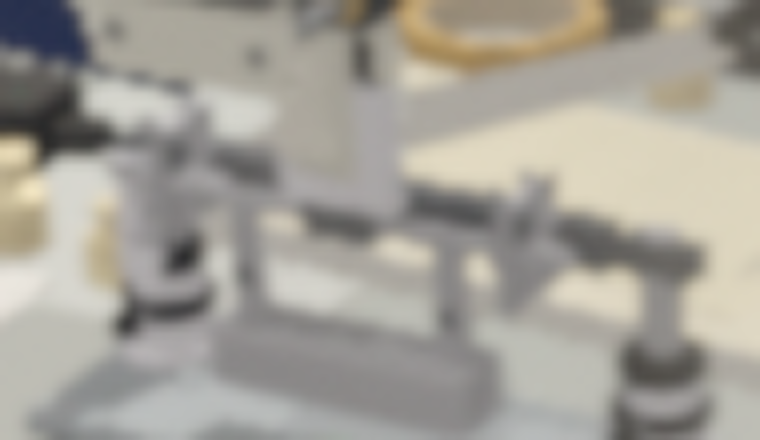

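View pics/s14b.png

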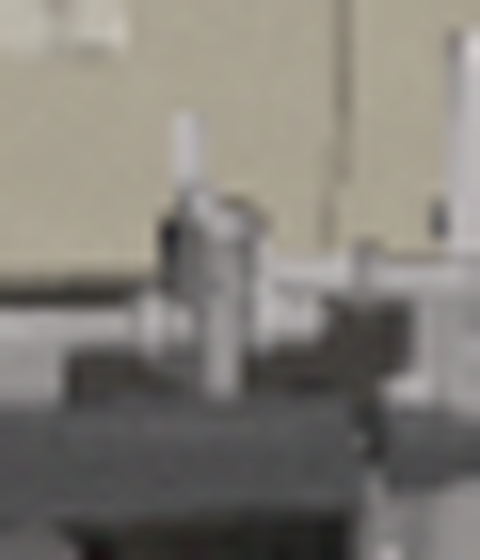

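```bash
python3 -m pendant '[[[0,0,0.5],0],[[0,0,1],0],[[0,0,1.4],0],[[0,0,1.4],0],[[0,0,1.4],0]]'; python3 m.py 4
```

```text
time: 23.48
tool_pos: [0.595, 0.1932, 0.0911]
tool_rot: [3.125, 0.001, 1.652]
contact_force: [1.3, -2.2, 5.0]
opening: 0.0118
[[91.093 91.096 91.105 91.113]
 [ 5.419  4.559  5.603  4.978]]
mean [595.036 193.212  91.102   0.588  -2.338   5.139   0.119  -0.083  -0.044
   3.125   0.001   1.652] t 23.6833
to go x,y 0.12816060233872903 1.9804370783748868 turn -0.05567949785378801
```

Load is about 10 N with no growing side moment, so both sides bear. I ease up until the hand carries nothing.

```bash
python3 -m pendant '[[[0,0,-0.8],0],[[0,0,-1.6],0],[[0,0,-2.5],0],[[0,0,-2.5],0],[[0,0,-2.5],0]]'; python3 m.py 6
```

```text
time: 24.1
tool_pos: [0.5949, 0.1932, 0.0933]
tool_rot: [3.125, 0.001, 1.652]
contact_force: [1.8, -0.4, 0.4]
opening: 0.0119
[[93.292 93.294 93.325 93.375 93.419 93.44 ]
 [ 0.713  1.344  0.711  1.35   0.342  0.857]]
mean [594.88  193.227  93.358   1.796  -0.666   0.886   0.11   -0.255  -0.132
   3.125   0.001   1.652] t 24.4
to go x,y 0.10056046673417314 2.135365318858041 turn -0.055510482565438224
```

```bash
python3 -m pendant '[[[0,0.4,-0.2],0],[[0,0.8,-0.4],0],[[0,0.8,-0.4],0],[[0,0.8,-0.4],0],[[0,0.8,-0.4],0],[[0,0.8,-0.4],0],[[0,0.8,-0.4],0]]'; python3 m.py 6
python3 - <<'E'
from h import *
im=robot.read_camera("wrist");cv2.imwrite("pics/w15a.png",cv2.resize(im[60:160,220:340,::-1],None,fx=6.5,fy=5.8,interpolation=cv2.INTER_CUBIC))
E
```

```text
time: 24.98
tool_pos: [0.5953, 0.1933, 0.0936]
tool_rot: [3.126, 0.001, 1.652]
contact_force: [-0.9, -1.4, 0.8]
opening: 0.0117
[[93.65  93.686 93.721 93.733 93.677 93.718]
 [ 0.764  0.158  0.586  0.053 -0.182  0.09 ]]
mean [595.341 193.281  93.697  -1.294  -1.367   0.245   0.052   0.386   0.116
   3.126   0.001   1.652] t 25.2833
to go x,y 0.08327655708801089 1.6708182573481136 turn -0.047070130088002315
```

View pics/w15a.png

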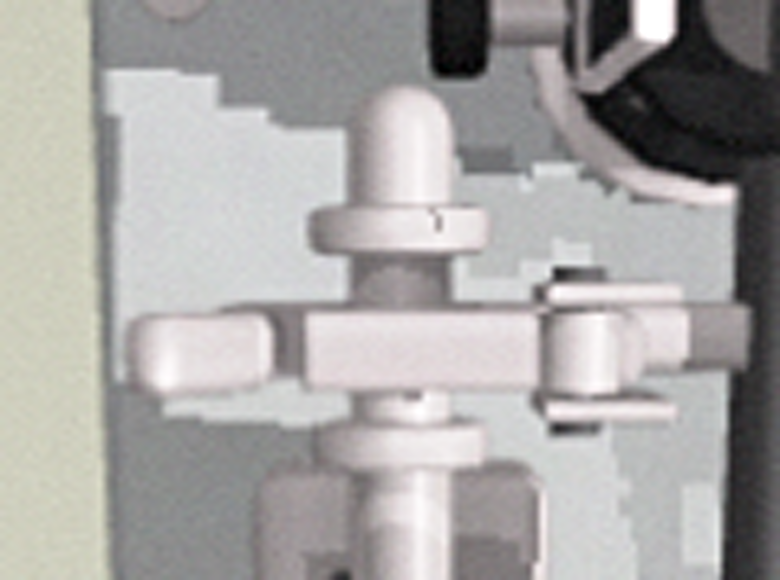

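```bash
python3 -m pendant '[[[0,-0.3,0],0],[[0,-0.3,0],0],[[0,-0.3,0],0],[[0,-0.3,0],0],[[0,-0.3,0],0],[[0,-0.3,0],0],[[0,-0.3,0],0],[[0,-0.3,0],0],[[0,-0.3,0],0],[[0,-0.3,0],0]]'; python3 m.py 6
```

```text
time: 26.17
tool_pos: [0.5952, 0.1933, 0.0937]
tool_rot: [3.125, 0.001, 1.652]
contact_force: [0.6, -1.6, 0.1]
opening: 0.0115
[[93.75  93.753 93.74  93.744 93.731 93.751]
 [ 0.449 -0.359  0.278  0.794  0.411  0.534]]
mean [595.163 193.266  93.745  -0.341  -1.229   0.351   0.094   0.13    0.019
   3.125   0.001   1.652] t 26.4667
to go x,y 0.08389406625617817 1.8500370757701639 turn -0.04875051542433084
```

Held for over 2 s with about 0 N in the hand. Release, then back straight up.

```bash
python3 -m pendant '[[[0,0,0],0],[[0,0,0],0],[[0,0,0],0],[[0,0,0],0],[[0,0,0],0],[[0,0,0],0]]' 0.35; python3 m.py 4
python3 -m pendant '[[[0,0,-5],0],[[0,0,-15],0],[[0,0,-30],0],[[0,0,-50],0],[[0,0,-75],0],[[0,0,-105],0],[[0,0,-135],0],[[-20,0,-165],0],[[-50,0,-190],0],[[-60,0,-200],0]]'
python3 -m pendant '[[[0,0,0],0],[[0,0,0],0],[[0,0,0],0]]'
python3 - <<'E'
from h import *
im=robot.read_camera("wrist");cv2.imwrite("pics/w16.png",im[:,:,::-1]);print(robot.observe()["time"],robot.observe()["tool_pos"])
im=robot.read_camera("side");cv2.imwrite("pics/s16.png",cv2.resize(im[160:260,250:390,::-1],None,fx=5,fy=5,interpolation=cv2.INTER_CUBIC))
E
```

```text
time: 26.97
tool_pos: [0.5952, 0.1933, 0.0937]
tool_rot: [3.125, 0.001, 1.652]
contact_force: [-0.2, 0.1, 0.6]
opening: 0.0323
[[93.725 93.726 93.746 93.745]
 [ 0.23   0.561 -0.932 -0.179]]
mean [595.151 193.287  93.735   0.281  -0.321  -0.08   -0.085   0.048   0.01
   3.125   0.001   1.652] t 27.1667
to go x,y 0.0625796214658073 1.8603624333150772 turn -0.046297883048211474
time: 28.0
tool_pos: [0.5981, 0.1309, 0.2994]
tool_rot: [3.118, 0.003, 1.651]
contact_force: [-0.1, 0.5, 1.6]
opening: 0.0321
time: 28.25
tool_pos: [0.5976, 0.1316, 0.2984]
tool_rot: [3.119, 0.002, 1.651]
contact_force: [0.6, -1.7, -0.8]
opening: 0.032
28.3 [0.5973849  0.13187125 0.29787831]
```

View pics/w16.png

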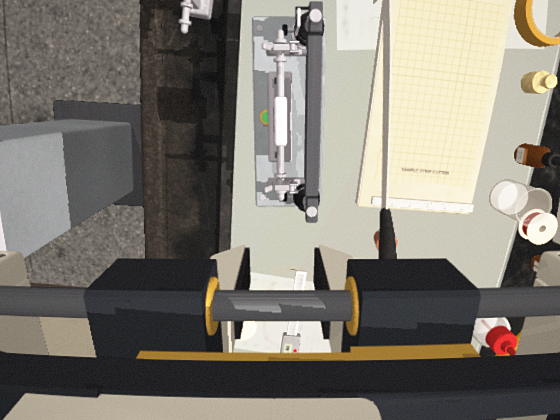

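View pics/s16.png

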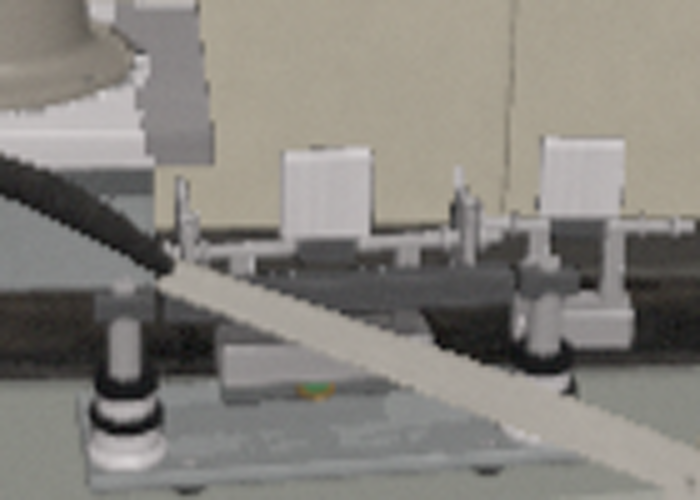

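```bash
python3 - <<'E'
import cv2
im=cv2.imread("pics/w16.png")
cv2.imwrite("pics/w16a.png",cv2.resize(im[20:80,250:330],None,fx=8,fy=8,interpolation=cv2.INTER_CUBIC))
cv2.imwrite("pics/w16b.png",cv2.resize(im[160:225,250:330],None,fx=8,fy=8,interpolation=cv2.INTER_CUBIC))
E
```

```text
(no output)
```

View pics/w16a.png

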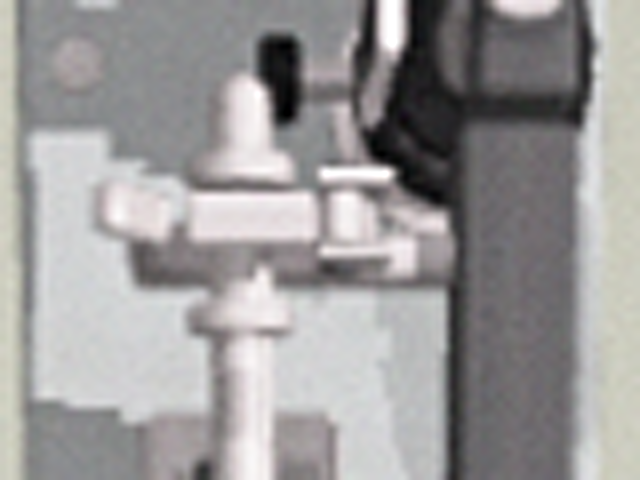

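View pics/w16b.png

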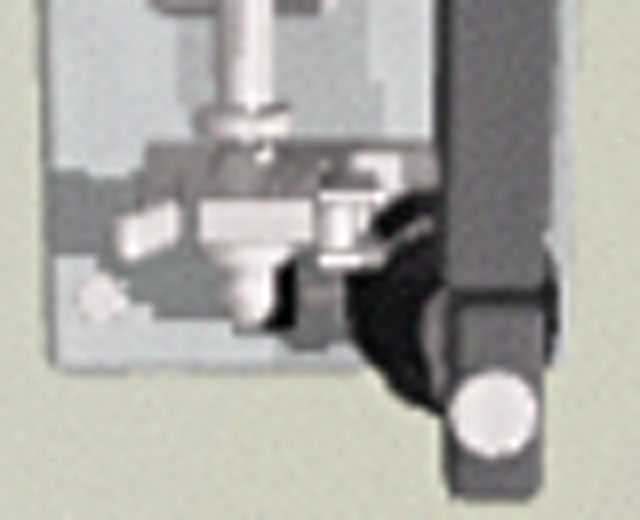

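Both flaps lie flat across the rod: left at (255,215) in w16a, right at (255,220) in w16b. The bar hangs level, the hand is clear and still, so I hand in.

```bash
python3 -c "
from cell import robot
s=robot.observe();print(s['time'],abs(s['qvel']).max());print(robot.hand_in())"
```

```text
28.35 0.00457438767757278
the job is handed in; nothing more can be done
None
```

The wide bar is hanging released in both hooks with both keepers shut, and the job is handed in at about 28 s of the 70 s. No verdict came back, so this rests on my own checks.

**Pressing in:** I pressed the rod down in steps of a few millimetres. The load peaked at about 13.7 N, mostly because the rod sat 3–4 mm too far back. Moving it forward cut that to about 8 N, and the keepers then gave way. I pressed to about 10 N to seat both sides.

**Handing over the weight:** I eased up until my hand carried about 0.3 N, which is within the sensor's zero error. I held that for over 2 s, then let go and moved straight up.

**Last checks:**
- The final wrist pictures show both keeper flaps lying across the rod.
- The side picture shows the bar hanging level.
- The arm is clear and still, and I saw no contact with the short bar or the bystanders.

**What failed or disagreed:**
- My first grasp closed on nothing. The fingertips end about 36 mm short of the reported TCP, and all three cameras agreed on this. The bar did not move, and I re-grasped it lower.
- My camera estimate of the hooks' front-to-back position was about 2–3 mm off.
- I could only see the right keeper after letting go. Before that I judged it shut from the forces and from the bar being level.
- The loads and the sinking of about 2.7 mm under the bar's weight are worked out from the wrist force. I did not read the balance's pointer.

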